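# Dial a stored weld job back in

## Task

The welder has recalled a stored job and its green lamps show the settings to match: on the blue trim box, flip the clear cover back until it leans open by itself, turn the knob until its white pointer aims at the green lamp in the ring, and shut the cover again; on the fader remote, slide the red fader along its track until its white line is level with the green lamp beside it. Do the two boxes in either order, leave the black faders alone and do not knock over or shift anything lying about.

Things in the scene. Friction and masses are not known exactly. Their poses are not given: they have to be found in the camera images.
- trim_box: blue steel control box, fixed, 190 mm deep (x) x 210 mm wide (y), flat cream top plate 75 mm above the table; origin centre of its underside, x points away from its front (the front looks to the robot, turned by up to 0.4 rad), y to the left, z up. Steel roll bars run along its left and right edges (y = +-98.5 mm), 31 mm above the top plate. A small 6 mm high rocker switch sits at x 58, y -60 mm
- cover (a joint): clear flip cover over the knob: 0 = shut on the top plate, grows as it is lifted, 1.85 rad = leaning back on its stop (it stays there by its own weight; left anywhere below about 1.1 rad it sinks shut by itself, damped; past that it falls back on its stop). 100 mm long, 100 mm wide, 44 mm high, 0.1 kg, hinged along its far lower edge, so its front edge rises and swings away from the robot
- cover_hinge (a point): middle of the cover's hinge line, which is parallel to the trim box's y; in the box frame at x 70, y 30, z 79 mm
- cover_tab (a point): where to grip the orange pull tab that sticks out of the middle of the cover's front wall: an upright fin 10 mm thick along the hinge line, 18 mm high, sticking out 41 mm; this point is 27 mm out from the front wall, half-way up. Shut: 127 mm in front of the hinge line and 26 mm above it (30 mm above the top plate); it turns with the cover about the hinge line, and can turn between two fingers that pinch it along the hinge line
- knob_grip (a point): black bar knob under the cover: bar 38 mm long, 12 mm thick, on a skirt 40 mm across and 8 mm high; bar top 34 mm above the top plate. This point lies on its vertical axis (box frame x 15, y 30 mm), 26 mm above the top plate; its own x axis runs along the bar towards the end with the white pointer line
- knob (a joint): angle of the knob's pointer, rad: 0 points 135 deg counter-clockwise (from above) from the trim box's x (front left), grows clockwise seen from above, range 0 to 4.71; stays where it is left (0.04 N m friction)
- knob_lamp (a joint): angle of the lit green lamp in the dark lamp ring round the knob, measured as for the knob: the pointer aims at the lamp when the two values agree. The lamp shows the stored value and cannot be touched
- knob_lamp_dot (a point): centre of that green lamp, 8 mm across, 30 mm from the knob's axis, on the top plate
- remote: black fader remote with orange corners, fixed, 185 mm deep (x) x 235 mm wide (y), top plate 50 mm above the table; origin centre of its underside, x away from the robot, y to the left (turned by up to 0.4 rad), z up. Three faders run side by side along its y, tracks at x = -52, 0 and +52 mm
- fader_red (a joint): red fader (middle track): position along its track, m, 0 = right-hand end (y -60 mm), 0.12 = left-hand end (y +60 mm); stays where it is left (about 1.2 N friction)
- fader_red_top (a point): centre of the top of the red fader cap: 16 mm along the track, 24 mm across it, bottom 2 mm and top 25 mm above the top plate, white line across the top
- fader_lamp (a joint): position of the one lit green lamp in the strip beside the red fader's track, m, on the same scale: the fader's white line is level with the lamp when the two values agree. Cannot be touched
- fader_lamp_dot (a point): centre of that green lamp, 6 mm along the track and 9 mm across, 20.5 mm beyond the red track's middle, on the top plate
- fader_near_top (a point): top of the black fader on the track nearer the robot (same cap size)
- fader_far_top (a point): top of the black fader on the track farther from the robot (same cap size)
- cup_pink: pink ceramic gas cup of a TIG torch, 24 mm across and 40 mm high, standing loose on the trim box's top plate beside the cover; origin centre of its foot
- cup_white: white ceramic gas cup, 24 mm across and 40 mm high, standing loose on the fader remote's top plate; origin centre of its foot
- wire_brush: wooden wire brush, 280 mm long, 26 mm wide, 30 mm high, lying on its back between the two boxes; origin at its middle on the table, x along it
- chip_hammer: chipping hammer with a black grip, 270 mm long, head 140 mm across, 27 mm high, lying behind the boxes; origin at its middle on the table, x along the handle towards the head
- spray_can: upright spray can, 65 mm across, 190 mm high, beside the boxes; origin centre of its foot
- magnet: flat red and steel triangular welding magnet, 55 mm from centre to corner, 20 mm high, beside the boxes; origin centre of its underside
- paste_jar: jar, 72 mm across, 75 mm high, beside the boxes; origin centre of its foot
- weldment: open steel box being welded, 130 x 130 mm and 104 mm high, 2.4 kg, behind the boxes; origin centre of its underside

How it is judged:
On the way, in this order (a step that is already met when the one before it is completed fails the run):
1. The cover leans open by itself (value of joint cover above 1.6 rad), for 0.2 s.
2. The knob's pointer aims at the green lamp, the cover still open (y of knob_lamp_dot in the frame of knob_grip between -0.004 and 0.004 m and x of knob_lamp_dot in the frame of knob_grip above 0.01 m and value of joint cover above 1.4 rad), for 0.2 s.
At the end, for the whole second after the job is handed in: The knob's pointer aims at its green lamp (lamp within 4 mm sideways of the pointer's line, about 7.5 deg), the cover is shut again (within 0.06 rad), the red fader's line is within 4 mm of its green lamp along the track, and all three are at rest (y of knob_lamp_dot in the frame of knob_grip between -0.004 and 0.004 m and x of knob_lamp_dot in the frame of knob_grip above 0.01 m and value of joint cover below 0.06 rad and y of fader_red_top in the frame of fader_lamp_dot between -0.004 and 0.004 m and velocity of joint knob between -0.02 and 0.02 rad/s and velocity of joint cover between -0.02 and 0.02 rad/s and velocity of joint fader_red between -0.02 and 0.02 m/s); the robot touches nothing.
It fails at once if A black fader is moved by more than 4 mm (distance of any of fader_near_top, fader_far_top from where it was at the start of the episode above 0.004 m).
It fails at once if A gas cup is moved by more than 20 mm or knocked over (distance of any of cup_pink, cup_white from where it was at the start of the episode above 0.02 m or angle between any of cup_pink, cup_white's own z axis and vertical above 0.4 rad).
It fails at once if The wire brush, chipping hammer or magnet is moved by more than 20 mm (distance of any of wire_brush, chip_hammer, magnet from where it was at the start of the episode above 0.02 m).
It fails at once if The spray can or jar is moved by more than 20 mm or knocked over (distance of any of spray_can, paste_jar from where it was at the start of the episode above 0.02 m or angle between any of spray_can, paste_jar's own z axis and vertical above 0.4 rad).
It fails at once if The steel box being welded is moved by more than 20 mm or knocked over (distance of weldment from where it was at the start of the episode above 0.02 m or angle between weldment's own z axis and vertical above 0.4 rad).
It also fails if it takes over 72 s, if anything falls off the work surface, if the arm or the gripper's body presses on something with over 40 N, if the wrist force passes 120 N, or if a joint passes its speed limit or range.

## Robot

A 7-joint arm with a two-finger parallel gripper is mounted at the origin on the work surface. World frame = base frame: x ahead of the robot, y to its left, z up, the work surface at z = 0. Lengths are in m, angles in rad, forces in N, time in s.
With the tool pointing down it reaches from about 0.425 to 0.825 m from the base axis. Payload 3.6 kg.
Tool frame: the origin (TCP) lies midway between the tips of the shut fingers; the grasp point (between the pads) lies 19 mm behind it; x points along the fingers, z is the direction in which the jaws open and shut, and the axes are right-handed (so a half turn about x gives the same grasp; the last joint's range is limited). The gripper opens to 93 mm and grips with 3 to 60 N. Pads are 15 mm wide; open, the fingers measure 128 mm over their backs; the gripper's body (75 mm by 188 mm) begins 65 mm behind the grasp point.
Start: joints at [-1.323, 0.615, -0.013, 1.423, 0.008, 1.103, -0.04], TCP at [0.176, 0.626, 0.186] pointing down, gripper open.
Joint ranges: [-3.12, 3.12], [-0.3, 2.06], [-1.34, 1.32], [0.26, 2.42], [-1.36, 4.5], [0.01, 1.98], [-2.84, 2.84]. Speed limits (rad/s): [2.79, 2.79, 3.14, 3.14, 3.14, 3.14, 3.14].

## Interface

Orientations are given as a unit quaternion [w, x, y, z].
In Python, from rig import r, get_image, camera_info gives the robot as it stands. The module is installed in compiled form; this text tells all that it offers.
- The arm moves only by the tool jog_arm, never from a script. Its argument "targets" is a list of rows, each a list of 4 numbers: the shift along the tool's x, y, z in m, then the turn about the tool's x in rad. A call has 1 to 8 rows; each row shifts and turns the pose as measured when the row begins, along the tool's axes as they then stand; what a row does not reach is not made up. A row lasts 1/8 s, in which the tool goes at most 62.5 mm and 10.7 degrees, less where a joint would pass 70% of its speed; a pose out of reach is approached as far as the arm can. A call is refused whole if a number of a shift passes 0.0625 or a number of a turn 0.188, either way. A call with a gripper value outside its range is refused whole. "jaw" is the finger opening in m, from 0 to 0.093, set as the call begins (left out, the last holds). The fingers move at their own pace and stop on an object; "grip_force" is the grip in N (left out, the last holds). Time passes only in rows, so rows that do not move let the fingers close. It gives the time, the measured TCP pose, the force and the opening at its end, in the units of the state.
- r.observe(): the state, without advancing time (a new reading comes with each control period).
- get_image(name): name is "side" or "top" or "wrist"; returns the picture (420x560x3 uint8, red, green, blue); there is no depth.
- camera_info(name): a dict with "vfov" (degrees; the focal length in pixels is half the picture's height over the tangent of half this angle, whatever the lens; pixels are square), "cx", "cy" (the principal point, pixels), "T" (4x4, takes a point from camera to world coordinates); the wrist camera has in their place "hand_eye" (4x4, takes a point from camera to tool coordinates, whose origin is the TCP and whose axes are the tool frame's). Camera axes: x right, y down, z forward; pixel columns grow to the right and rows downward; lengths in m; the calibration is good to about 2 mm. A picture is of the moment at which its call begins: read the wrist's pose just before it. camera_info takes no time and is no camera call.
- r.sign_off(): hands the job in, once; it reports no verdict.
The state is a dict: "clock": time; "joints": joint angles; "joint_vel": joint speeds; "joint_torque": joint torques, N m; "eef_pos": TCP position; "ee_rot": TCP orientation; "wrist_force": force on the tool from outside, world axes, zero at the start; "ft_torque": the same for the moment, N m; "grip_width": finger opening in m.
Only numpy, scipy, OpenCV 4.12 (cv2) and the standard library are available. Lean on these libraries where they do the work, as an engineer would, in place of code of your own. Each camera call takes 0.05 s, during which the arm holds its last target.

## Working session

There is one attempt and no reset: what is moved stays moved. The work goes in short steps, Python scripts to look and compute and a tool call to move; the robot and the scene stay as the last step left them, time stands still between calls to the robot, and variables do not carry over. Pictures are saved under pics/ and viewed, and the job is handed in when it is done.

Besides the shell and the picture viewer there is one more tool, called by a JSON object that holds its "method" and its "body". jog_arm: Moves the arm, as the interface text tells. Its arguments: {"type":"object","properties":{"targets":{"type":"array"},"jaw":{"type":"number"},"grip_force":{"type":"number"}},"required":["targets"]}

```bash
mkdir -p pics
python3 - <<'E'
from rig import r,get_image,camera_info
import cv2,numpy as np
s=r.observe()
for k,v in s.items(): print(k,np.round(v,4))
for n in("side","top","wrist"):
    im=get_image(n); cv2.imwrite(f"pics/{n}0.png",im[:,:,::-1])
    print(n,{k:np.round(v,4).tolist() for k,v in camera_info(n).items() })
E
```

```text
clock 0.0
joints [-1.3235  0.6159 -0.0126  1.4249  0.0081  1.1034 -0.0404]
joint_vel [-0.0001  0.0004  0.     -0.0012 -0.0001 -0.0007 -0.0004]
joint_torque [-4.00000e-04 -4.58932e+01  2.08900e-01 -1.65741e+01 -6.10000e-02
  2.06000e-02  2.00000e-04]
eef_pos [0.1755 0.625  0.1847]
ee_rot [ 0.5628 -0.4276  0.5643  0.4266]
wrist_force [0.2233 0.4181 0.4213]
ft_torque [ 0.0249 -0.0025  0.0204]
grip_width 0.0927
side {'vfov': 48.4829, 'cx': 274.8476, 'cy': 206.8988, 'T': [[0.8496, -0.3032, 0.4317, 0.0709], [-0.5274, -0.4999, 0.687, -0.8426], [0.0075, -0.8113, -0.5846, 0.8022], [0.0, 0.0, 0.0, 1.0]]}
top {'vfov': 42.4808, 'cx': 281.5019, 'cy': 206.7506, 'T': [[-0.018, -0.9854, 0.1693, 0.3482], [-0.9997, 0.0203, 0.0119, -0.0248], [-0.0152, -0.169, -0.9855, 1.7198], [0.0, 0.0, 0.0, 1.0]]}
wrist {'vfov': 60.2655, 'cx': 273.2486, 'cy': 215.1408, 'hand_eye': [[-0.0002, -0.2863, 0.9581, -0.1986], [-0.0001, -0.9581, -0.2863, 0.0799], [1.0, -0.0002, 0.0002, 0.0008], [0.0, 0.0, 0.0, 1.0]]}
```

View pics/top0.png

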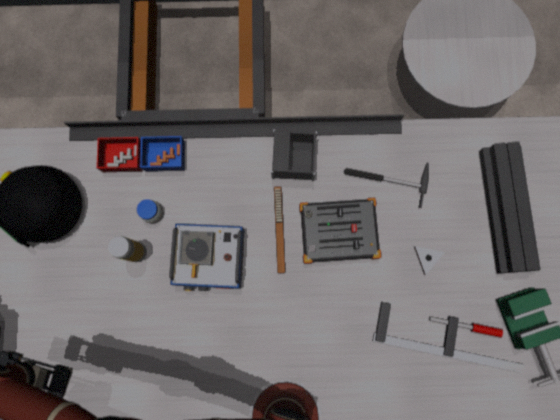

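View pics/side0.png

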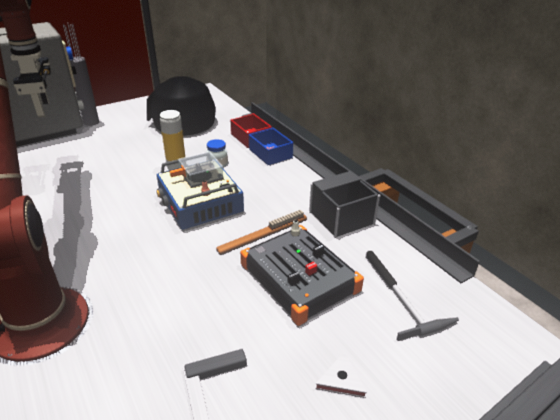

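View pics/wrist0.png

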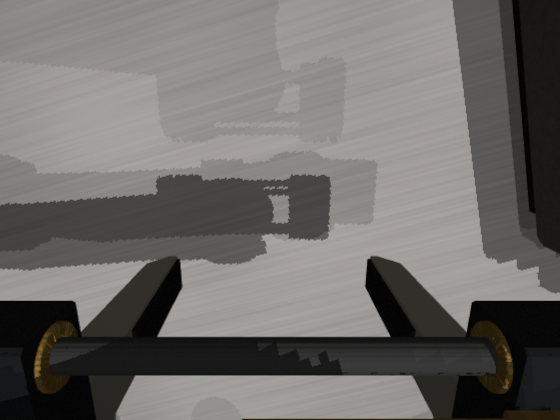

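Top view shows the trim box around pixel (208,255), the remote at (340,230), the brush at x≈280, and the arm at the lower left. I'll zoom in next.

```bash
cat > h.py <<'E'
from rig import r,get_image,camera_info
import cv2,numpy as np
from scipy.spatial.transform import Rotation as R
def pose(s=None):
    s=s or r.observe(); T=np.eye(4); q=np.array(s['ee_rot']); T[:3,:3]=R.from_quat(q[[1,2,3,0]]).as_matrix(); T[:3,3]=s['eef_pos']; return T
def cam(n,T=None):
    c=camera_info(n); f=210/np.tan(np.radians(c['vfov']/2))
    W=np.array(c['T']) if 'T' in c else (pose() if T is None else T)@np.array(c['hand_eye'])
    return f,c['cx'],c['cy'],W
def ray(C,u,v):
    f,cx,cy,W=C; d=W[:3,:3]@np.array([(u-cx)/f,(v-cy)/f,1]); return W[:3,3],d
def onz(C,u,v,z):
    o,d=ray(C,u,v); return o+d*(z-o[2])/d[2]
def proj(C,p):
    f,cx,cy,W=C; q=W[:3,:3].T@(np.asarray(p)-W[:3,3]); return np.array([cx+f*q[0]/q[2],cy+f*q[1]/q[2]])
def crop(im,x0,y0,x1,y1,s,name):
    cv2.imwrite('pics/'+name,cv2.resize(im[y0:y1,x0:x1,::-1],None,fx=s,fy=s,interpolation=cv2.INTER_CUBIC))
E
python3 - <<'E'
import cv2
t=cv2.imread('pics/top0.png'); s=cv2.imread('pics/side0.png')
cv2.imwrite('pics/top_z.png',cv2.resize(t[180:310,160:400],None,fx=3.3,fy=3.3,interpolation=2))
cv2.imwrite('pics/side_z.png',cv2.resize(s[110:330,140:380],None,fx=2.7,fy=2.7,interpolation=2))
E
```

```text
(no output)
```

View pics/top_z.png

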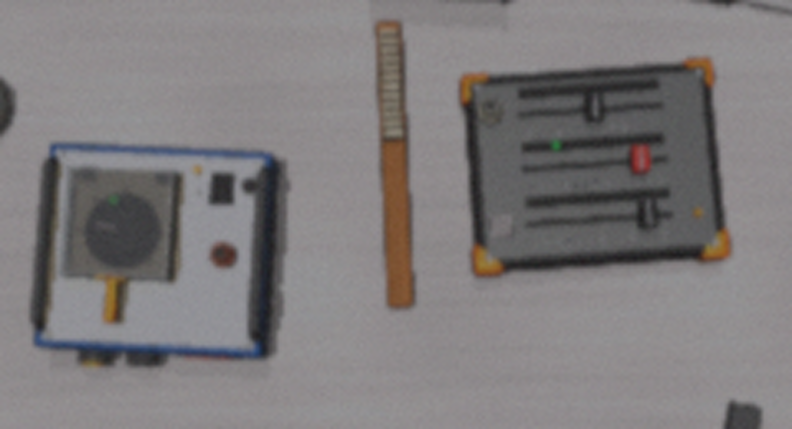

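View pics/side_z.png

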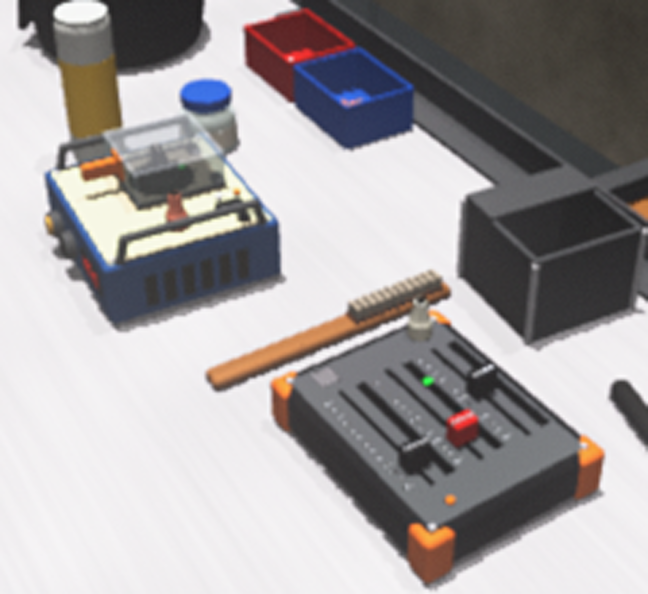

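The enlarged top crop shows the box's four rim corners, the cover with its orange tab at (115,300) and the green knob lamp at (113,200). The red fader is at (640,157) and its lamp at (557,145). The pink cup at (223,255) and the white cup at (490,110) are both clear. I'll compute the poses from these.

Run:
```python
from h import *
C=cam('top'); S=cam('side')
t=cv2.imread('pics/top0.png'); s=cv2.imread('pics/side0.png')
z=lambda p:(160+(p[0]+.5)/3.3-.5,180+(p[1]+.5)/3.3-.5)
def fit(px,zz,m):
    w=np.array([onz(C,*z(p),zz)[:2] for p in px]); m=np.array(m)
    wc=w.mean(0);mc=m.mean(0); A=(w-wc);B=(m-mc)
    th=np.arctan2((B[:,0]*A[:,1]-B[:,1]*A[:,0]).sum(),(A*B).sum())
    Rm=np.array([[np.cos(th),-np.sin(th)],[np.sin(th),np.cos(th)]]); t=wc-Rm@mc
    print(np.round(w,4).tolist(),'yaw',th,'t',t,'res',np.round(w-(B@Rm.T+wc),4).tolist()); return th,t,Rm
th,tb,Rb=fit([(50,147),(275,157),(265,352),(37,343)],.075,[(.095,.105),(.095,-.105),(-.095,-.105),(-.095,.105)])
for n,p in dict(hinge=(.07,.03),tab=(-.057,.03),knob=(.015,.03)).items(): print(n,tb+Rb@np.array(p))
th2,tr,Rr=fit([(462,75),(712,62),(730,258),(475,272)],.05,[(.0925,.1175),(.0925,-.1175),(-.0925,-.1175),(-.0925,.1175)])
def blob(im,mask,roi):
    x0,y0,x1,y1=roi; m=mask[y0:y1,x0:x1]; n,l,st,ce=cv2.connectedComponentsWithStats(m.astype(np.uint8))
    return [(st[i,4],np.round(ce[i]+[x0,y0],2).tolist()) for i in range(1,n) if st[i,4]>1]
for nm,im in(('top',t),('side',s)):
    b,g,rr=[im[:,:,i].astype(int) for i in range(3)]
    print(nm,'green',blob(im,(g>rr+25)&(g>b+25),(140,110,400,330)),'red',blob(im,(rr>g+70)&(rr>b+70)&(g<90),(140,110,400,330)),
     'orange',blob(im,(rr>g+50)&(g>b+25)&(rr>130),(140,110,400,330)))
for nm,p in dict(lampk=(113,200)).items():
    w=onz(C,*z(p),.076)[:2]; print(nm,w, Rb.T@(w-tb))
for nm,p,h in (('lampf',(557,145),.05),('red',(640,157),.075),('near',(649,212),.075),('far',(594,105),.075),('whitecup',(490,110),.09)):
    w=onz(C,*z(p),h)[:2]; print(nm,w, Rr.T@(w-tr))
w=onz(C,*z((223,255)),.115)[:2]; print('pink',w,Rb.T@(w-tb))
```

```text
[[0.5829, 0.3248], [0.5693, 0.1145], [0.3898, 0.1247], [0.4018, 0.3339]] yaw -0.05778542730410607 t [0.48591858 0.22447224] res [[-0.0039, 0.0009], [-0.0054, 0.0003], [0.0047, -0.0004], [0.0046, -0.0009]]
hinge [0.55753435 0.25037944]
tab [0.43074632 0.2577141 ]
knob [0.50262615 0.25355587]
[[0.6477, -0.0619], [0.6553, -0.2996], [0.4692, -0.3076], [0.4607, -0.0696]] yaw 0.036949674943684716 t [ 0.55822049 -0.18465916] res [[0.0014, 0.0019], [0.0003, -0.0009], [-0.0009, -0.0021], [-0.0008, 0.0011]]
top green [(np.int32(7), [328.0, 223.71])] red [(np.int32(10), [352.4, 227.5]), (np.int32(8), [355.38, 227.75])] orange [(np.int32(4), [171.0, 150.5]), (np.int32(12), [169.33, 155.58]), (np.int32(4), [158.25, 158.25]), (np.int32(2), [163.5, 159.0]), (np.int32(3), [158.33, 161.67]), (np.int32(4), [374.75, 202.5]), (np.int32(9), [379.44, 255.0]), (np.int32(2), [304.0, 255.5])]
side green [(np.int32(16), [298.0, 250.5])] red [(np.int32(188), [251.46, 124.52]), (np.int32(3), [238.0, 118.0]), (np.int32(5), [171.6, 207.4]), (np.int32(2), [174.0, 211.5]), (np.int32(3), [243.0, 256.0]), (np.int32(40), [310.8, 265.75]), (np.int32(5), [294.0, 310.0]), (np.int32(2), [304.5, 310.5])] orange [(np.int32(50), [177.24, 169.68]), (np.int32(3), [227.33, 180.67]), (np.int32(87), [381.66, 186.41]), (np.int32(4), [304.5, 216.0]), (np.int32(19), [302.42, 227.05]), (np.int32(328), [243.65, 239.12]), (np.int32(51), [244.45, 252.33]), (np.int32(70), [357.86, 277.23]), (np.int32(12), [306.5, 294.5]), (np.int32(105), [299.12, 308.27])]
lampk [0.53191769 0.26514273] [0.04357347 0.0432592 ]
lampf [ 0.57871844 -0.14992199] [0.0217672  0.03395624]
red [ 0.56248425 -0.22460987] [ 0.00278502 -0.04008096]
near [ 0.51116294 -0.2308286 ] [-0.04873099 -0.04439957]
far [ 0.61222536 -0.18375673] [ 0.05400135 -0.0010932 ]
whitecup [ 0.60709856 -0.08610307] [0.0524855 0.0966832]
pink [0.47587472 0.15851306] [-0.00621774 -0.06642915]
```

```bash
cat >> h.py <<'E'
def yawz(T): # direction of tool z in the world xy, rad
    return np.arctan2(T[1,2],T[0,2])
def go(target,T=None):
    T=pose() if T is None else T
    return np.round(T[:3,:3].T@(np.asarray(target)-T[:3,3]),4)
E
python3 - <<'E'
from h import *
T=pose(); print(np.round(T,3), yawz(T)); print(go([.40,.26,.30]))
E
```

```text
[[-0.001 -0.963  0.27   0.176]
 [-0.002  0.27   0.963  0.625]
 [-1.    -0.    -0.002  0.185]
 [ 0.     0.     0.     1.   ]] 1.297114383823305
[-0.1145 -0.3148 -0.2911]
```

{"method": "jog_arm", "body": {"targets": [[-0.04,-0.02,-0.02,-0.11],[-0.03,-0.035,-0.04,-0.1],[-0.02,-0.04,-0.04,0],[-0.01,-0.045,-0.04,0],[-0.01,-0.045,-0.04,0],[0,-0.045,-0.04,0],[0,-0.045,-0.04,0],[0,0,0,0]], "jaw": 0.04}}

```text
clock: 1.15
eef_pos: [0.4334, 0.334, 0.2957]
ee_rot: [0.511, -0.488, 0.516, 0.484]
wrist_force: [-0.1, 0.9, 0.0]
grip_width: 0.0397
```

Run:
```python
from h import *
T=pose(); print(np.round(T,3), yawz(T),r.observe()['clock']); print(go([.43,.258,.30]))
```

```text
[[-0.001 -0.998  0.055  0.433]
 [-0.008  0.055  0.998  0.334]
 [-1.     0.    -0.008  0.296]
 [ 0.     0.     0.     1.   ]] 1.5157065518989177 1.15
[-0.0037 -0.0008 -0.0761]
```

{"method": "jog_arm", "body": {"targets": [[0,0,-0.05,0],[-0.004,0,-0.026,0],[0,0,0,0],[0,0,0,0]]}}

```text
clock: 1.65
eef_pos: [0.4266, 0.26, 0.2989]
ee_rot: [0.51, -0.488, 0.515, 0.487]
wrist_force: [-0.2, 0.5, 0.3]
grip_width: 0.04
```

Run:
```python
from h import *
T=pose(); print(np.round(T,3), yawz(T)); np.save('T1.npy',T)
im=get_image('wrist'); cv2.imwrite('pics/w1.png',im[:,:,::-1])
```

```text
[[-0.004 -0.999  0.05   0.427]
 [-0.007  0.05   0.999  0.26 ]
 [-1.     0.004 -0.007  0.299]
 [ 0.     0.     0.     1.   ]] 1.52045776532818
```

View pics/w1.png

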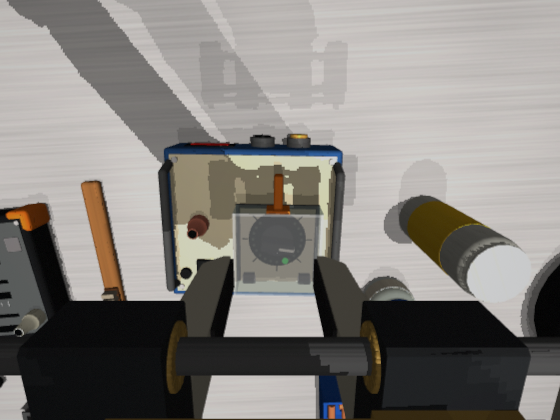

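The wrist view (up is towards the robot) shows the tab running from (278,175) to (278,208), the knob centred near (277,240), the green lamp at (285,261) and the white pointer mark at (287,250). The pink cup is at (198,228).

Run:
```python
from h import *
T=np.load('T1.npy'); W=cam('wrist',T); im=cv2.imread('pics/w1.png')
b,g,rr=[im[:,:,i].astype(int) for i in range(3)]
m=((rr>g+50)&(rr>b+70)&(rr>110)); m[:160]=0;m[225:]=0;m[:,:255]=0;m[:,300:]=0
ys,xs=np.where(m); print(xs.min(),xs.max(),ys.min(),ys.max())
for y in range(ys.min(),ys.max()+1,4): print(y,xs[ys==y].min(),xs[ys==y].max())
for p,z in (((278.5,175),.114),((278.5,207),.114),((278.5,190),.114),((285,261),.076),((277,240),.083),((287,250),.109)): print(p,onz(W,*p,z))
m=((g>rr+30)&(g>b+30));m[:230]=0;m[290:]=0;ys,xs=np.where(m);print('green',xs.mean(),ys.mean(),len(xs))
m=((b>rr+40)&(b>g+30)).astype(np.uint8);m[:130]=0;m[310:]=0;m[:,:150]=0;m[:,360:]=0
ys,xs=np.where(m); print('blue',xs.min(),xs.max(),ys.min(),ys.max())
cv2.imwrite('pics/w1z.png',cv2.resize(im[140:310,150:360],None,fx=3.5,fy=3.5,interpolation=2))
```

```text
267 289 177 213
177 276 281
181 275 281
185 275 281
189 275 281
193 275 281
197 275 281
201 275 281
205 275 281Traceback (most recent call last):
  File "<stdin>", line 6, in <module>
    return umr_minimum(a, axis, None, out, keepdims, initial, where)
ValueError: zero-size array to reduction operation minimum which has no identity
```

Run:
```python
from h import *
T=np.load('T1.npy'); W=cam('wrist',T); im=cv2.imread('pics/w1.png')
b,g,rr=[im[:,:,i].astype(int) for i in range(3)]
for p,z in (((278.3,176),.114),((278.3,207),.114),((278.3,190),.114),((285,261),.076),((277,240),.083),((287,250),.109)): print(p,onz(W,*p,z).round(4))
m=((g>rr+30)&(g>b+30));m[:230]=0;m[290:]=0;ys,xs=np.where(m);print('green',xs.mean(),ys.mean(),len(xs))
cv2.imwrite('pics/w1z.png',cv2.resize(im[140:310,150:360],None,fx=3.5,fy=3.5,interpolation=2))
```

```text
(278.3, 176) [0.4173 0.2655 0.114 ]
(278.3, 207) [0.4516 0.2639 0.114 ]
(278.3, 190) [0.4326 0.2648 0.114 ]
(285, 261) [0.5328 0.2688 0.076 ]
(277, 240) [0.5016 0.2602 0.083 ]
(287, 250) [0.5047 0.2715 0.109 ]
green 284.7241379310345 260.41379310344826 29
```

View pics/w1z.png

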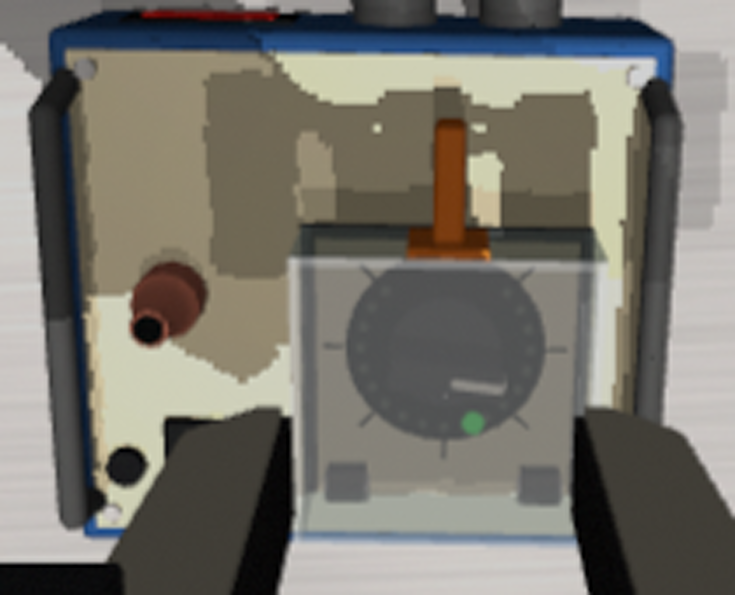

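Run:
```python
from h import *
T=np.load('T1.npy'); W=cam('wrist',T); C=cam('top'); S=cam('side')
z=lambda p:(160+(p[0]+.5)/3.3-.5,180+(p[1]+.5)/3.3-.5)
for p in((116,280),(114,322),(115,300)): print('top tab',onz(C,*z(p),.114).round(4))
for p in ((52,35),(672,38),(90,535)): print('wrist corner',onz(W,150+p[0]/3.5,140+p[1]/3.5,.075).round(4))
s=cv2.imread('pics/side0.png')
# consistency check: tab midpoint candidates in side view
for q in([.4326,.2648,.105],[.4326,.2600,.105],[.4326,.2577,.105]): print(proj(S,q),proj(C,q),proj(W,q))
cv2.imwrite('pics/side_zz.png',cv2.resize(s[140:240,150:250],None,fx=6,fy=6,interpolation=2))
```

```text
top tab [0.4553 0.255  0.114 ]
top tab [0.4179 0.2565 0.114 ]
top tab [0.4375 0.2558 0.114 ]
wrist corner [0.3874 0.1355 0.075 ]
wrist corner [0.3986 0.3404 0.075 ]
wrist corner [0.5714 0.1248 0.075 ]
[175.51833645 172.51503267] [191.98982008 272.41572391] [278.25541082 188.27733905]
[176.16411542 173.2762574 ] [193.59793332 272.38534699] [273.92648601 188.48549893]
[176.47469489 173.64235909] [194.36852801 272.37079062] [271.85296678 188.5852058 ]
```

View pics/side_zz.png

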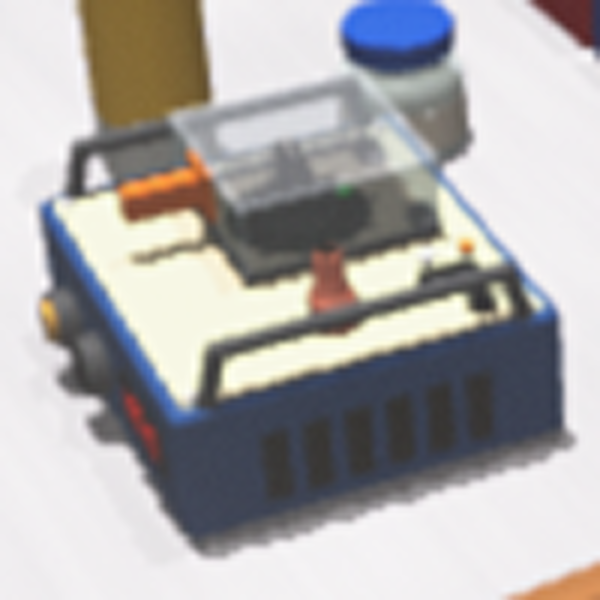

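{"method": "jog_arm", "body": {"targets": [[0.06,-0.004,0.004,0],[0.06,0,0,0],[0.03,0,0,0],[0,0,0,0],[0,0,0,0]]}}

```text
clock: 2.33
eef_pos: [0.4309, 0.2735, 0.1459]
ee_rot: [0.509, -0.49, 0.509, 0.491]
wrist_force: [-0.2, 0.7, 0.6]
grip_width: 0.0403
```

Run:
```python
from h import *
T=pose(); print(np.round(T,4), yawz(T)); np.save('T2.npy',T)
im=get_image('wrist'); cv2.imwrite('pics/w2.png',im[:,:,::-1])
W=cam('wrist',T); g,rr,b=[im[:,:,i].astype(int) for i in (1,0,2)]
m=((rr>g+50)&(rr>b+70)&(rr>100)); m[:,:230]=0; m[:,330:]=0
ys,xs=np.where(m); print(xs.min(),xs.max(),ys.min(),ys.max())
for y in range(ys.min(),ys.max()+1,8):
  q=xs[ys==y]
  if len(q): print(y,q.min(),q.max(),onz(W,q.mean(),y,.114).round(4))
```

```text
[[-4.000e-04 -9.993e-01  3.780e-02  4.309e-01]
 [ 5.000e-04  3.780e-02  9.993e-01  2.735e-01]
 [-1.000e+00  4.000e-04  5.000e-04  1.459e-01]
 [ 0.000e+00  0.000e+00  0.000e+00  1.000e+00]] 1.5330200246486225
240 302 144 270
144 291 302 [0.374  0.2917 0.114 ]
216 253 266 [0.4203 0.2655 0.114 ]
224 253 265 [0.4259 0.2649 0.114 ]
232 253 265 [0.4315 0.2647 0.114 ]
240 253 265 [0.4373 0.2644 0.114 ]
248 253 265 [0.4431 0.2641 0.114 ]
256 252 265 [0.449  0.2635 0.114 ]
```

View pics/w2.png

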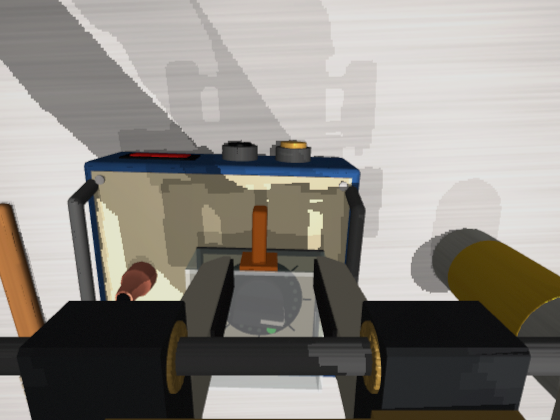

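{"method": "jog_arm", "body": {"targets": [[0.01,0.002,-0.009,0.02],[0.025,0,0,0],[0,0,0,0]]}}

```text
clock: 2.75
eef_pos: [0.4304, 0.2646, 0.113]
ee_rot: [0.517, -0.485, 0.512, 0.484]
wrist_force: [0.1, 0.1, 0.4]
grip_width: 0.0403
```

Run:
```python
from h import *
T=pose(); print(np.round(T,4), yawz(T)); print(go([.429,.2648,.086]))
```

```text
[[ 0.0058 -0.9982  0.0605  0.4304]
 [ 0.0042  0.0605  0.9982  0.2646]
 [-1.     -0.0056  0.0045  0.113 ]
 [ 0.      0.      0.      1.    ]] 1.5102847034974056
[ 0.027   0.0015 -0.0001]
```

{"method": "jog_arm", "body": {"targets": [[0.015,0.001,0,0],[0.012,0,0,0],[0,0,0,0]]}}

```text
clock: 3.12
eef_pos: [0.4318, 0.265, 0.0881]
ee_rot: [0.52, -0.485, 0.511, 0.483]
wrist_force: [0.1, 0.4, -0.4]
grip_width: 0.0397
```

Run:
```python
from h import *
T=pose(); print(np.round(T,4), yawz(T)); print(go([.429,.2648,.086]))
im=get_image('wrist'); cv2.imwrite('pics/w3.png',im[:,:,::-1])
```

```text
[[ 0.011  -0.998   0.0627  0.4318]
 [ 0.007   0.0628  0.998   0.265 ]
 [-0.9999 -0.0105  0.0077  0.0881]
 [ 0.      0.      0.      1.    ]] 1.5080774725515966
[ 0.0021  0.0028 -0.0004]
```

View pics/w3.png

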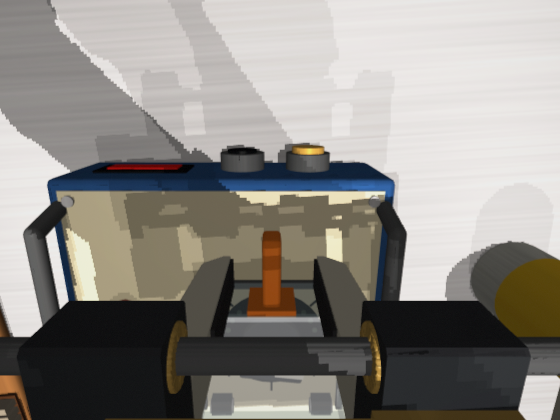

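The tab is centred between the fingers (column 271, fingers at 232 and 315), so I'm closing gently.

{"method": "jog_arm", "body": {"targets": [[0.001,0.003,0,0],[0,0,0,0],[0,0,0,0],[0,0,0,0]], "jaw": 0.0, "grip_force": 10}}

```text
clock: 3.68
eef_pos: [0.4299, 0.2662, 0.089]
ee_rot: [0.521, -0.485, 0.509, 0.483]
wrist_force: [0.4, -0.3, 0.3]
grip_width: 0.0048
```

Run:
```python
from h import *
s=r.observe();T=pose(s); print(np.round(T,4), yawz(T),s['grip_width'],s['wrist_force'])
# arc from current grasp point; hinge line 127 ahead,26 below grasp in box frame
th=-.058; ex=np.array([np.cos(th),np.sin(th),0]); g=T[:3,3]-.019*T[:3,0]
h=g+.127*ex-np.array([0,0,.026]); print('grasp',g,'hinge',h)
a0=np.arctan2(.026,-.127); rad=np.hypot(.127,.026)
for c in np.arange(0,1.81,.15):
    a=a0-c; p=h+ex*rad*np.cos(a)+np.array([0,0,rad*np.sin(a)]); p[2]-=.019
    print(round(c,2),p.round(4))
```

```text
[[ 0.0145 -0.9979  0.0626  0.4299]
 [ 0.0094  0.0627  0.998   0.2662]
 [-0.9999 -0.0139  0.0103  0.089 ]
 [ 0.      0.      0.      1.    ]] 1.5081632000119196 0.00476388249103196 [ 0.35730886 -0.29259929  0.3030952 ]
grasp [0.42967358 0.26599181 0.10800139] hinge [0.55646003 0.25862994 0.08200139]
0.0 [0.4297 0.266  0.089 ]
0.15 [0.435  0.2657 0.1077]
0.3 [0.443  0.2652 0.1254]
0.45 [0.4536 0.2646 0.1417]
0.6 [0.4665 0.2639 0.1562]
0.75 [0.4814 0.263  0.1686]
0.9 [0.498  0.262  0.1786]
1.05 [0.5159 0.261  0.1861]
1.2 [0.5347 0.2599 0.1908]
1.35 [0.554  0.2588 0.1926]
1.5 [0.5734 0.2576 0.1915]
1.65 [0.5924 0.2565 0.1875]
1.8 [0.6105 0.2555 0.1808]
```

{"method": "jog_arm", "body": {"targets": [[0,0,0,0],[0,0,0,0]]}}

```text
clock: 3.92
eef_pos: [0.43, 0.2661, 0.089]
ee_rot: [0.521, -0.485, 0.509, 0.483]
wrist_force: [0.2, 0.3, 0.5]
grip_width: 0.0004
```

Run:
```python
from h import *
im=get_image('wrist'); cv2.imwrite('pics/w4.png',im[:,:,::-1])
im=get_image('side'); crop(im,130,110,280,240,5,'s4.png')
```

```text
(no output)
```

View pics/w4.png

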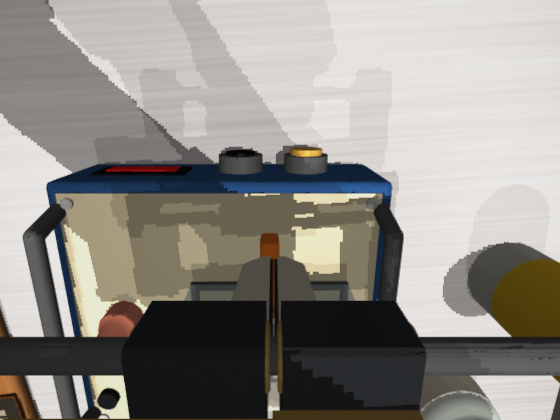

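View pics/s4.png

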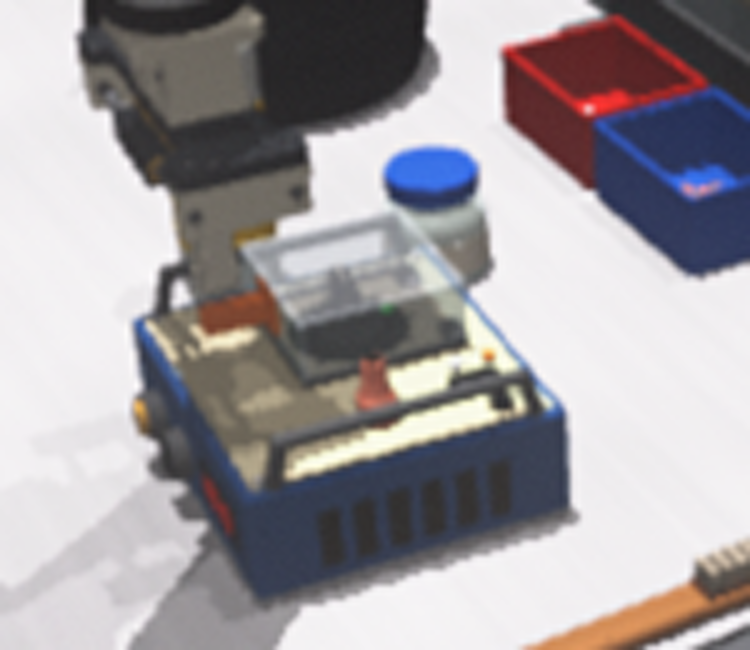

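Run:
```python
from h import *
T=pose();S=cam('side');C=cam('top');W=cam('wrist')
f=lambda C,p,o,s:(proj(C,p)-o)*s
for d in (0,-.019,-.04): 
  p=T[:3,3]+d*T[:3,0]; print(p.round(4),'side zoom',f(S,p,[130,110],5),'wrist',proj(W,p))
im=get_image('top'); crop(im,150,220,260,310,6,'t4.png')
print(f(C,T[:3,3],[150,220],6), f(C,T[:3,3]-.019*T[:3,0],[150,220],6))
for p in([.098,.105,.075],):pass
th=-.058;Rb=np.array([[np.cos(th),-np.sin(th)],[np.sin(th),np.cos(th)]])
# box corners projected, from wrist-based corners
W2=cam('wrist',np.load('T2.npy'))
for q in((88,160),(358,168)): w=onz(W2,*q,.075); print('corner',w.round(4),f(S,w,[130,110],5),f(C,w,[150,220],6))
```

```text
[0.43   0.2662 0.089 ] side zoom [225.66811659 336.60123814] wrist [271.87391371 248.35593444]
[0.4297 0.266  0.108 ] side zoom [221.39283564 308.45765586] wrist [271.75061059 261.55933992]
[0.4294 0.2658 0.129 ] side zoom [216.58133102 276.78418742] wrist [271.58444045 279.35298391]
[254.87557684 321.34198348] [248.42052295 320.08937595]
corner [0.3837 0.1383 0.075 ] [238.2435172  493.48460682] [512.76437546 410.67236176]
corner [0.3973 0.3391 0.075 ] [129.32686431 315.72149872] [114.83162212 390.74069357]
```

View pics/t4.png

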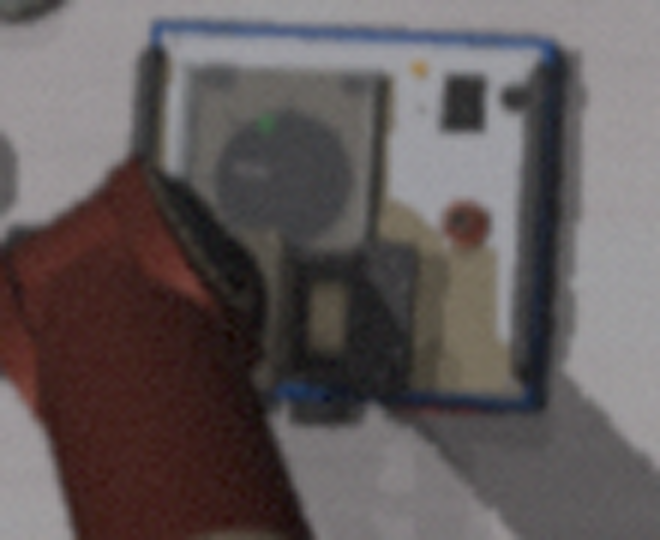

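The fingers closed fully without catching the tab. Both the side view (tip at about (215,300), resting at tab-top level) and the finger spacing in the wrist view put the visible fingertips about 28 mm higher than the reported TCP. I'll open up, work out the real tip, then go down in small steps while watching the force.

{"method": "jog_arm", "body": {"targets": [[-0.01,0,0,0],[0,0,0,0],[0,0,0,0],[0,0,0,0],[0,0,0,0]], "jaw": 0.045}}

```text
clock: 4.7
eef_pos: [0.4299, 0.2661, 0.0999]
ee_rot: [0.522, -0.485, 0.509, 0.483]
wrist_force: [0.1, -0.4, 0.3]
grip_width: 0.0435
```

Run:
```python
from h import *
s=r.observe();T=pose(s);S=cam('side');W=cam('wrist',T); print(T.round(4),s['grip_width'])
im=get_image('side'); crop(im,140,110,240,210,6,'s5.png')
f=lambda p:((proj(S,p)-[140,110])*6).round(0)
w=s['grip_width']/2
for d in(0,-.019,-.03):
  for sg in(-1,1): 
    p=T[:3,3]+T[:3,0]*d+sg*T[:3,2]*w; print(d,sg,f(p),proj(W,p).round(0))
```

```text
[[ 0.0149 -0.9979  0.0626  0.4299]
 [ 0.0096  0.0627  0.998   0.2661]
 [-0.9998 -0.0143  0.0105  0.0999]
 [ 0.      0.      0.      1.    ]] 0.043494848207189164
0 -1 [223. 407.] [235. 248.]
0 1 [193. 363.] [309. 248.]
-0.019 -1 [218. 372.] [231. 262.]
-0.019 1 [188. 329.] [312. 262.]
-0.03 -1 [215. 352.] [229. 270.]
-0.03 1 [185. 309.] [314. 270.]
```

View pics/s5.png

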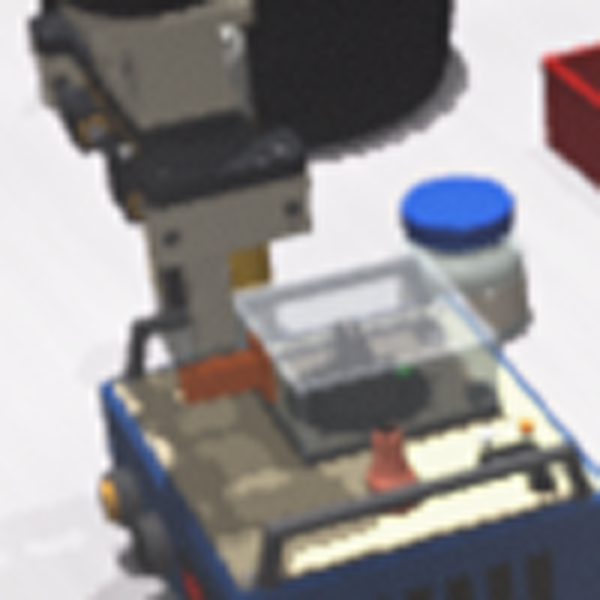

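{"method": "jog_arm", "body": {"targets": [[0.012,0,0,0],[0,0,0,0]]}}

```text
clock: 5.0
eef_pos: [0.4298, 0.266, 0.0868]
ee_rot: [0.521, -0.485, 0.51, 0.483]
wrist_force: [0.2, 0.1, -0.2]
grip_width: 0.0448
```

{"method": "jog_arm", "body": {"targets": [[0.006,0,0,0],[0,0,0,0]]}}

```text
clock: 5.25
eef_pos: [0.4298, 0.266, 0.08]
ee_rot: [0.521, -0.485, 0.51, 0.483]
wrist_force: [-0.4, 0.7, -0.3]
grip_width: 0.0453
```

Run:
```python
from h import *
s=r.observe();T=pose(s);print(T.round(4),s['wrist_force'])
im=get_image('side'); crop(im,140,110,240,210,6,'s6.png')
```

```text
[[ 0.0136 -0.9979  0.0626  0.4298]
 [ 0.0087  0.0627  0.998   0.266 ]
 [-0.9999 -0.013   0.0096  0.08  ]
 [ 0.      0.      0.      1.    ]] [-0.41573777  0.66748742 -0.27569635]
```

View pics/s6.png

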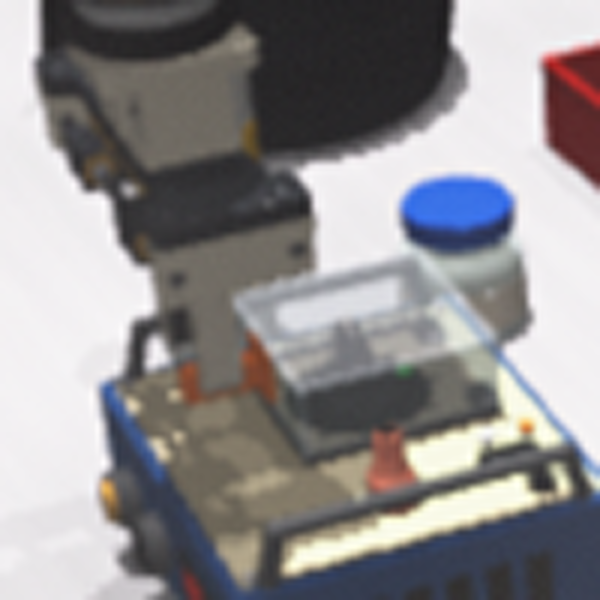

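The near finger now passes in front of the tab, ending at about (222,390), which confirms the 28–30 mm offset. I need roughly 18 mm more.

{"method": "jog_arm", "body": {"targets": [[0.008,0,0,0],[0,0,0,0]]}}

```text
clock: 5.55
eef_pos: [0.4303, 0.2663, 0.0719]
ee_rot: [0.521, -0.485, 0.509, 0.483]
wrist_force: [-0.0, 0.1, 0.5]
grip_width: 0.0452
```

{"method": "jog_arm", "body": {"targets": [[0.007,0.001,0,0],[0,0,0,0]]}}

```text
clock: 5.8
eef_pos: [0.4293, 0.2665, 0.0643]
ee_rot: [0.521, -0.485, 0.509, 0.483]
wrist_force: [0.2, -0.8, -0.4]
grip_width: 0.0447
```

{"method": "jog_arm", "body": {"targets": [[0,0,0,0],[0,0,0,0],[0,0,0,0],[0,0,0,0],[0,0,0,0]], "jaw": 0.0, "grip_force": 10}}

```text
clock: 6.42
eef_pos: [0.4294, 0.2641, 0.0645]
ee_rot: [0.521, -0.486, 0.511, 0.482]
wrist_force: [-0.2, 0.8, 0.2]
grip_width: 0.01
```

Run:
```python
from h import *
s=r.observe();T=pose(s);print(T.round(4),s['wrist_force'])
im=get_image('side'); crop(im,140,110,240,210,6,'s7.png')
```

```text
[[ 0.0139 -0.9979  0.0638  0.4294]
 [ 0.0061  0.0639  0.9979  0.2641]
 [-0.9999 -0.0135  0.007   0.0645]
 [ 0.      0.      0.      1.    ]] [-0.20129386  0.81933386  0.18602494]
```

View pics/s7.png

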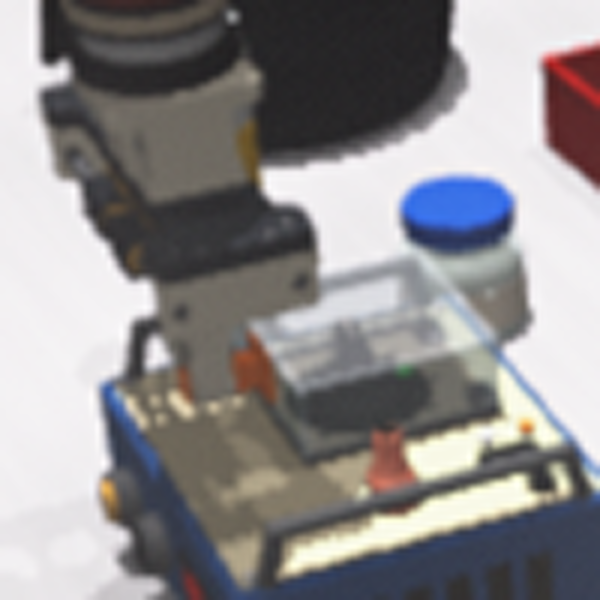

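Gripped (10 mm opening). I'm now lifting along the arc.

{"method": "jog_arm", "body": {"targets": [[-0.0187,-0.005,0,0],[-0.0177,-0.008,0,0],[-0.0163,-0.0106,0,0],[0,0,0,0]]}}

```text
clock: 6.98
eef_pos: [0.4529, 0.2626, 0.1179]
ee_rot: [0.521, -0.486, 0.51, 0.482]
wrist_force: [-0.9, -0.1, -0.3]
grip_width: 0.0101
```

```bash
cat >> h.py <<'E'
def arc():
    s=r.observe();T=pose(s); th=-.061; ex=np.array([np.cos(th),np.sin(th),0])
    d=T[:3,3]-np.array([.4294,.2641,.0645]); a0=np.arctan2(.026,-.127); rad=np.hypot(.127,.026)
    X=d@ex-.127; Z=d[2]+.026; c=a0-np.arctan2(Z,X); print('cover est',c,'rad',np.hypot(X,Z),'want',rad,s['grip_width'],np.round(s['wrist_force'],1))
    for k in (.15,.3,.45,.6):
        a=a0-c-k; p=np.array([.4294,.2641,.0645])+ex*(.127+rad*np.cos(a))+np.array([0,0,rad*np.sin(a)-.026]); p[:2]; print(k,go(p,T))
E
python3 -c "from h import *;arc();print(pose().round(4))"
```

```text
cover est 0.45246107112009426 rad 0.13043637661458504 want 0.129634100452003 0.010071836727920684 [-0.9 -0.1 -0.3]
0.15 [-0.0138 -0.0138  0.0001]
0.3 [-0.026  -0.0289  0.0003]
0.45 [-0.0358 -0.0457  0.0004]
0.6 [-0.0429 -0.0637  0.0005]
[[ 0.0141 -0.9979  0.0631  0.4529]
 [ 0.0061  0.0632  0.998   0.2626]
 [-0.9999 -0.0137  0.007   0.1179]
 [ 0.      0.      0.      1.    ]]
```

{"method": "jog_arm", "body": {"targets": [[-0.0138,-0.0138,0,0],[-0.0122,-0.015,0,0],[-0.0098,-0.0168,0,0],[-0.007,-0.018,0,0],[0,0,0,0]]}}

```text
clock: 7.6
eef_pos: [0.5079, 0.2589, 0.158]
ee_rot: [0.514, -0.484, 0.515, 0.486]
wrist_force: [-0.2, -1.6, 0.7]
grip_width: 0.0099
```

```bash
python3 -c "from h import *;arc()"
```

```text
cover est 0.9846114014737533 rad 0.12894889151668784 want 0.129634100452003 0.009916134275892987 [-0.2 -1.6  0.7]
0.15 [-0.0066 -0.0182  0.0004]
0.3 [-0.0097 -0.0374  0.0004]
0.45 [-0.01   -0.0568  0.0004]
0.6 [-0.0073 -0.0761  0.0003]
```

{"method": "jog_arm", "body": {"targets": [[-0.0066,-0.0182,0,0],[-0.0032,-0.019,0,0],[0,-0.0194,0,0],[0,0,0,0]]}}

```text
clock: 8.1
eef_pos: [0.5617, 0.2552, 0.1662]
ee_rot: [0.512, -0.484, 0.516, 0.487]
wrist_force: [0.3, -1.0, 2.4]
grip_width: 0.0099
```

```bash
python3 -c "from h import *;arc()"
```

```text
cover est 1.4127279824297823 rad 0.12781366414961287 want 0.129634100452003 0.009896403193538107 [ 0.3 -1.   2.4]
0.15 [ 0.0003 -0.0194  0.0007]
0.3 [ 0.0053 -0.0381  0.0006]
0.45 [ 0.0131 -0.056   0.0006]
0.6 [ 0.0234 -0.0724  0.0005]
```

{"method": "jog_arm", "body": {"targets": [[0.0005,-0.0194,0,0],[0.005,-0.019,0,0],[0,0,0,0]]}}

```text
clock: 8.48
eef_pos: [0.5984, 0.2527, 0.1594]
ee_rot: [0.511, -0.484, 0.517, 0.488]
wrist_force: [1.6, -1.4, 2.1]
grip_width: 0.0103
```

{"method": "jog_arm", "body": {"targets": [[0,0,0,0],[0,0,0,0],[-0.03,0.002,0,0],[-0.04,0.005,0,0],[-0.04,0.04,0,0],[0,0.05,0,0],[0,0.05,0,0],[0,0,0,0]], "jaw": 0.04}}

```text
clock: 9.48
eef_pos: [0.4364, 0.2653, 0.2712]
ee_rot: [0.503, -0.483, 0.518, 0.496]
wrist_force: [-0.3, -0.6, -0.4]
grip_width: 0.0399
```

Run:
```python
from h import *
T=pose(); print(np.round(T,4), yawz(T)); np.save('T8.npy',T)
im=get_image('wrist'); cv2.imwrite('pics/w8.png',im[:,:,::-1])
im=get_image('side'); crop(im,140,110,280,230,5,'s8.png')
```

```text
[[-0.0284 -0.9987  0.0431  0.4364]
 [-0.0018  0.0432  0.9991  0.2653]
 [-0.9996  0.0283 -0.0031  0.2712]
 [ 0.      0.      0.      1.    ]] 1.5276635784163657
```

View pics/w8.png

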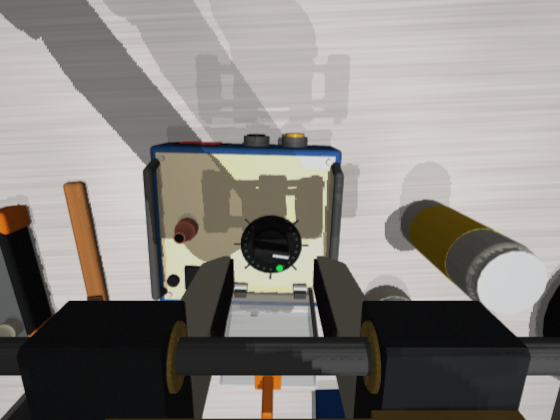

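View pics/s8.png

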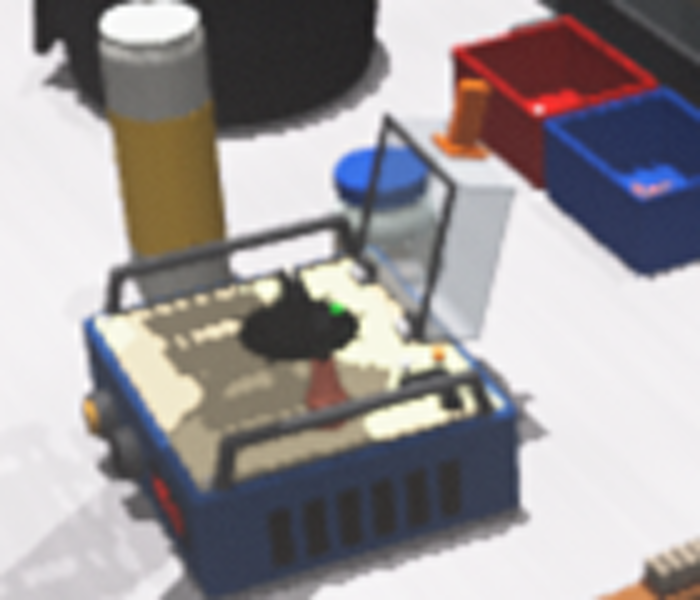

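The cover is leaning open on its stop. In the wrist view the knob is at (271,245) and the green lamp at (279,268). Now I'll measure the pointer and lamp.

Run:
```python
import cv2
im=cv2.imread('pics/w8.png'); cv2.imwrite('pics/w8z.png',cv2.resize(im[205:290,225:320],None,fx=7,fy=7,interpolation=2))
```

```text
(no output)
```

View pics/w8z.png

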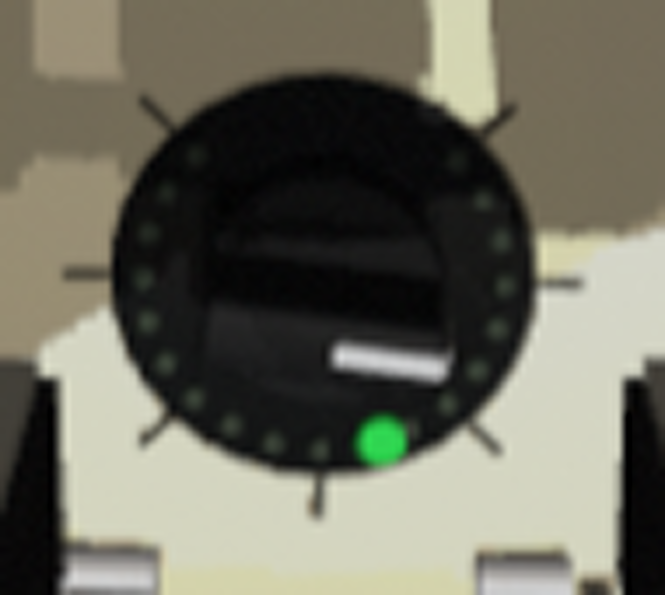

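Run:
```python
from h import *
T=np.load('T8.npy'); W=cam('wrist',T)
P=lambda p,z:onz(W,225+p[0]/7,205+p[1]/7,z)
a=P((332,355),.109);b=P((450,372),.109);l=P((382,441),.075);c=P((322,278),.075); lt=P((85,273),.075);rt=P((558,284),.075);bt=P((317,495),.075);bt0=P((321,475),.075)
print(a,b,l,c,(lt+rt)/2)
d=b-a;print('pointer dir',np.degrees(np.arctan2(d[1],d[0])),'lamp dir',np.degrees(np.arctan2(*(l-c)[[1,0]])),np.linalg.norm((l-c)[:2]),'+y dir',np.degrees(np.arctan2(*(rt-lt)[[1,0]])))
# pointer line passes axis?
n=np.array([-d[1],d[0]])/np.linalg.norm(d[:2]); print('axis off pointer line',n@(c-a)[:2], 'len along',(b-c)[:2]@d[:2]/np.linalg.norm(d[:2]))
# box frame check from open tab/hinge pixel pins
S=cam('side')
```

```text
[0.50453153 0.26181895 0.109     ] [0.50807064 0.27976289 0.109     ] [0.53369081 0.26881775 0.075     ] [0.50415294 0.26000058 0.075     ] [0.50423797 0.25992573 0.075     ]
pointer dir 78.84269262089585 lamp dir 16.620577731549314 0.03082577312817386 +y dir 86.17174608964415
axis off pointer line 1.9575124956994108e-05 len along 0.02014688230102045
```

The knob axis is at (0.504, 0.260), the pointer points at 78.8° and the lamp is at 16.6° (world), so it needs a 62° clockwise turn. Before choosing the grip I'll check how the gripper body would clear the open cover.

Run:
```python
from h import *
print(r.observe()['joints'])
S=cam('side'); T=np.array([[ 0.0139,-0.9979,0.0638,0.4294],[0.0061,0.0639,0.9979,0.2641],[-0.9999,-0.0135,0.007,0.0645]])
im=cv2.imread('pics/s7.png')
def pr(d,y,z): 
    p=T@np.array([d,y,z,1]); return ((proj(S,p)-[140,110])*6)
for d,c in((-.028,(0,255,0)),(-.084,(0,0,255)),(-.12,(255,0,0))):
    for z in(-.094,.094) if d<-.03 else (-.022,.022):
        for y in (-.0375,.0375) if d<-.03 else (-.0075,.0075):
            q=pr(d,y,z); cv2.circle(im,tuple(int(v) for v in q),5,c,2)
cv2.imwrite('pics/s7m.png',im)
```

```text
[-0.57724845  0.33702799  0.00350417  1.65662415 -0.01416384  1.17090262
  0.95474763]
```

View pics/s7m.png

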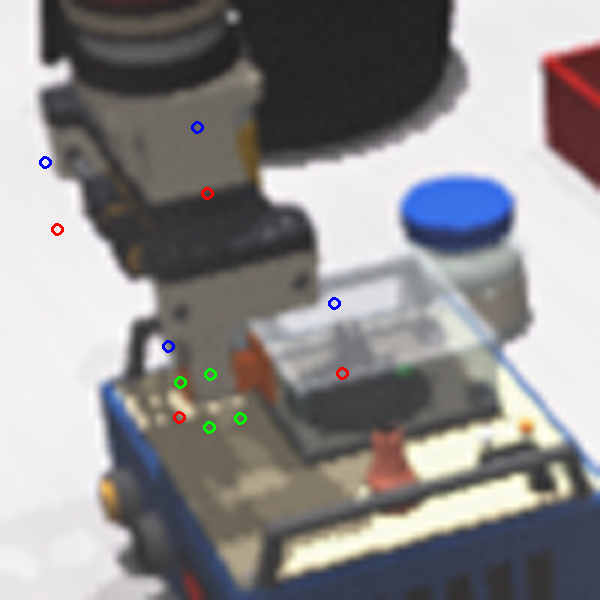

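The gripper body also sits about 30 mm higher than modelled, so the true tip is near d = −28 mm. Gripping with the jaws along x would leave the body too close to the cover. Instead I'll use the final orientation, nudge the pointer end with closed fingers, then grip so that closing aligns the bar.

{"method": "jog_arm", "body": {"targets": [[0.04,0,0,-0.17],[0.04,0,0,-0.165],[0.04,-0.015,0.01,0],[0,0,0,0],[0,0,0,0],[0,0,0,0]], "jaw": 0.0, "grip_force": 10}}

```text
clock: 10.32
eef_pos: [0.4572, 0.2767, 0.1489]
ee_rot: [0.418, -0.562, 0.427, 0.572]
wrist_force: [0.7, -0.0, 0.8]
grip_width: 0.0005
```

```bash
cat >> h.py <<'E'
K=np.array([.5042,.2600]); a6=np.radians(106.6); U=np.array([np.cos(a6),np.sin(a6)]); V=np.array([np.sin(a6),-np.cos(a6)])
def rel(off=-.028):
    s=r.observe();T=pose(s); p=T[:3,3]+off*T[:3,0]; d=p[:2]-K
    print('tip v,u',(d@V*1e3).round(1),(d@U*1e3).round(1),'tip above plate',(p[2]-.075)*1e3,'yaw',np.degrees(yawz(T)),'gw',s['grip_width'],'F',np.round(s['wrist_force'],1)); print(T[:3].round(4))
    return T,p
def goto(v,u,h,off=-.028):
    T,p=rel(off); q=np.r_[K+V*v+U*u,.075+h]; print('move',(T[:3,:3].T@(q-p)).round(4))
E
python3 -c "
from h import *
goto(-.035,.025,.05)"
```

```text
tip v,u -39.8 29.3 tip above plate 101.85060808959224 yaw 106.61998002792667 gw 0.00048064179541781237 F [ 0.7 -0.   0.8]
[[-0.0189 -0.958  -0.286   0.4572]
 [-0.0013 -0.286   0.9582  0.2767]
 [-0.9998  0.0184  0.0042  0.1489]]
move [ 0.0517 -0.0057 -0.0045]
```

{"method": "jog_arm", "body": {"targets": [[0.03,-0.003,-0.0045,0],[0.03,-0.002,0,0],[0.02,0,0,0],[0,0,0,0]]}}

```text
clock: 10.82
eef_pos: [0.4672, 0.2753, 0.0741]
ee_rot: [0.423, -0.564, 0.423, 0.569]
wrist_force: [-0.7, -0.9, 0.6]
grip_width: 0.0007
```

Run:
```python
from h import *
goto(-.0065,.025,.018)
im=get_image('side'); crop(im,140,110,280,230,5,'s9.png')
im=get_image('wrist'); cv2.imwrite('pics/w9.png',im[:,:,::-1])
```

```text
tip v,u -31.0 25.1 tip above plate 27.04982200764955 yaw 106.51492747350659 gw 0.0006520894951332374 F [-0.7 -0.9  0.6]
[[-0.0057 -0.9587 -0.2843  0.4672]
 [ 0.0057 -0.2843  0.9587  0.2753]
 [-1.      0.0039  0.0071  0.0741]]
move [ 0.009  -0.0245 -0.0001]
```

View pics/s9.png

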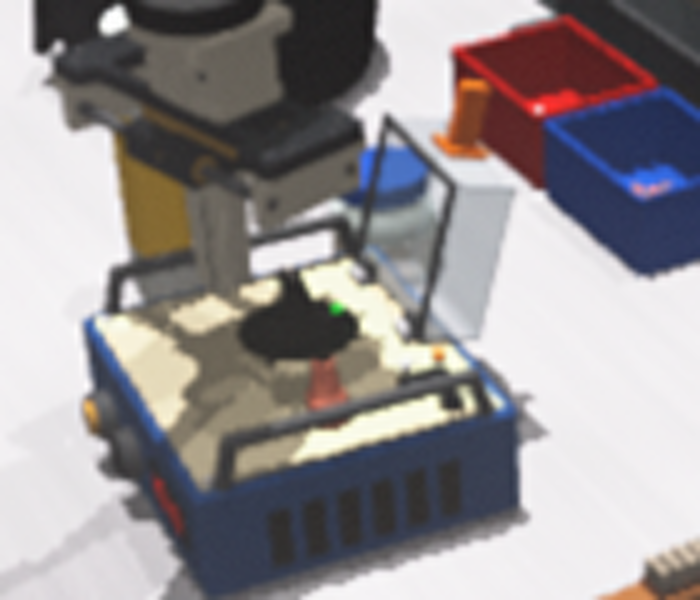

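View pics/w9.png

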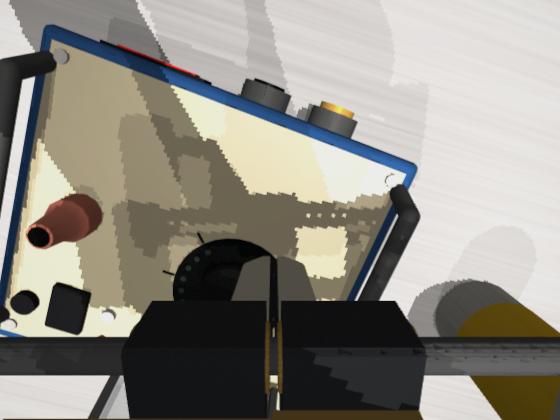

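{"method": "jog_arm", "body": {"targets": [[0.009,0,0,0],[0,-0.015,0,0],[0,-0.005,0,0],[0,-0.005,0,0],[0,0,0,0]]}}

```text
clock: 11.55
eef_pos: [0.4905, 0.2833, 0.0684]
ee_rot: [0.424, -0.564, 0.422, 0.57]
wrist_force: [-0.7, 0.2, 0.9]
grip_width: 0.0003
```

Run:
```python
from h import *
rel()
im=get_image('side'); crop(im,160,130,240,190,8,'s10.png')
im=get_image('top'); crop(im,160,220,250,290,8,'t10.png')
```

```text
tip v,u -6.4 26.0 tip above plate 21.433292517349088 yaw 106.55350719517946 gw 0.00027503869510222883 F [-0.7  0.2  0.9]
[[-0.005  -0.9585 -0.2849  0.4905]
 [ 0.0073 -0.2849  0.9585  0.2833]
 [-1.      0.0027  0.0084  0.0684]]
```

View pics/s10.png

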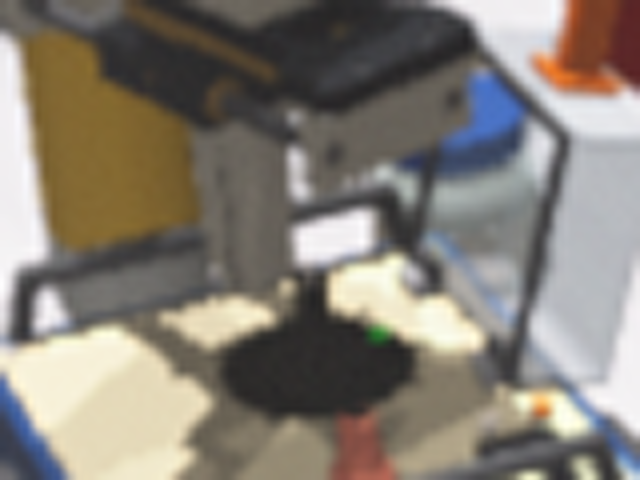

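View pics/t10.png

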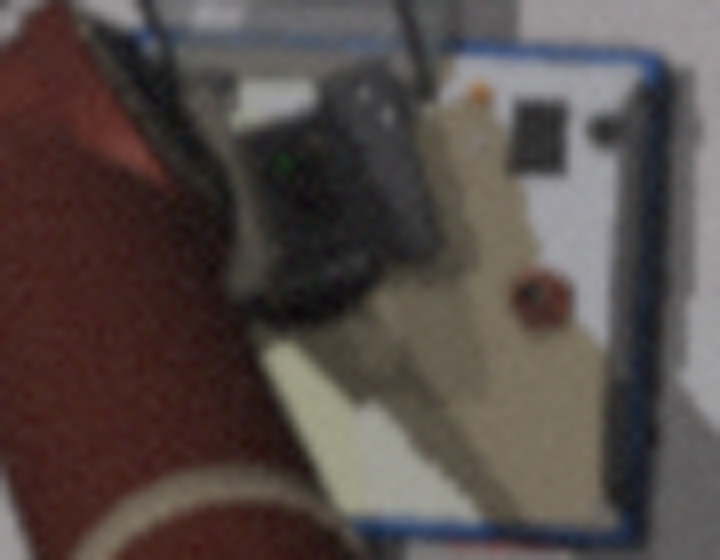

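{"method": "jog_arm", "body": {"targets": [[0,0.02,0,0],[-0.03,0.03,0,0],[-0.04,0.03,-0.02,0],[0,0,0,0],[0,0,0,0]], "jaw": 0.05}}

```text
clock: 12.28
eef_pos: [0.4227, 0.2425, 0.1399]
ee_rot: [0.427, -0.566, 0.418, 0.568]
wrist_force: [-0.3, 0.3, -0.7]
grip_width: 0.0461
```

Run:
```python
from h import *
T,p=rel(); np.save('T11.npy',T)
im=get_image('wrist'); cv2.imwrite('pics/w11.png',im[:,:,::-1])
```

```text
tip v,u -83.4 6.2 tip above plate 92.9443119286932 yaw 106.61463958650971 gw 0.046133121233844845 F [-0.3  0.3 -0.7]
[[ 0.006  -0.9582 -0.2859  0.4227]
 [ 0.0131 -0.2858  0.9582  0.2425]
 [-0.9999 -0.0095  0.0109  0.1399]]
```

View pics/w11.png

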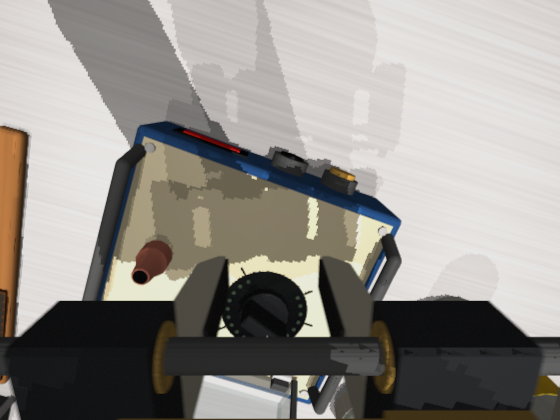

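Run:
```python
import cv2
im=cv2.imread('pics/w11.png'); im=cv2.convertScaleAbs(im[265:340,215:320],alpha=2.2,beta=20); cv2.imwrite('pics/w11z.png',cv2.resize(im,None,fx=7,fy=7,interpolation=2))
```

```text
(no output)
```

View pics/w11z.png

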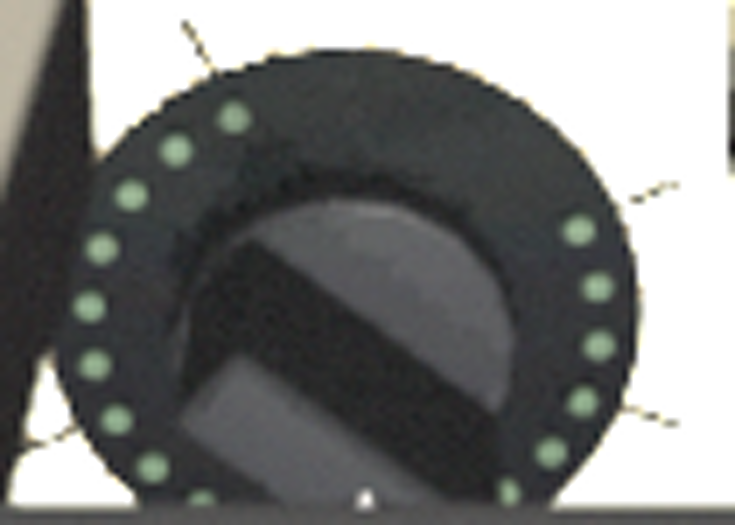

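The bar has moved to about 52° from the lamp direction. One more nudge of 6–7 mm.

{"method": "jog_arm", "body": {"targets": [[0.02,-0.035,0.019,0],[0.03,-0.01,0,0],[0,0,0,0],[0,0,0,0],[0,0,0,0]], "jaw": 0.0}}

```text
clock: 12.95
eef_pos: [0.463, 0.277, 0.0869]
ee_rot: [0.427, -0.566, 0.417, 0.568]
wrist_force: [-1.0, -1.2, -0.1]
grip_width: 0.0044
```

```bash
python3 -c "
from h import *
goto(0,.025,.0195)"
```

```text
tip v,u -34.8 27.7 tip above plate 39.93823776608693 yaw 106.67195995115948 gw 0.004380248441833815 F [-1.  -1.2 -0.1]
[[ 0.0052 -0.958  -0.2869  0.463 ]
 [ 0.0132 -0.2868  0.9579  0.277 ]
 [-0.9999 -0.0088  0.0111  0.0869]]
move [ 0.0207 -0.0347 -0.003 ]
```

{"method": "jog_arm", "body": {"targets": [[0.02,0,-0.003,0],[0,-0.015,0,0],[0,-0.01,0,0],[0,-0.006,0,0],[0,-0.004,0,0],[0,0,0,0]]}}

```text
clock: 13.7
eef_pos: [0.4962, 0.2849, 0.0707]
ee_rot: [0.427, -0.566, 0.417, 0.569]
wrist_force: [-0.2, 0.3, 0.4]
grip_width: 0.0002
```

```bash
python3 -c "
from h import *
goto(0,.025,.0195)"
```

```text
tip v,u -0.8 25.8 tip above plate 23.66356154402581 yaw 106.71928504535803 gw 0.00024187236299075143 F [-0.2  0.3  0.4]
[[ 0.0044 -0.9577 -0.2877  0.4962]
 [ 0.0146 -0.2876  0.9576  0.2849]
 [-0.9999 -0.0085  0.0127  0.0707]]
move [ 0.0042 -0.0008 -0.0008]
```

{"method": "jog_arm", "body": {"targets": [[0,0.02,0,0],[-0.03,0.03,-0.005,0],[-0.04,0.04,-0.02,0],[0,0.02,0,0],[0,0,0,0]], "jaw": 0.05}}

```text
clock: 14.32
eef_pos: [0.3997, 0.2281, 0.142]
ee_rot: [-0.431, 0.568, -0.413, -0.567]
wrist_force: [0.8, 0.2, -0.1]
grip_width: 0.0455
```

Run:
```python
from h import *
goto(0,0,.06); T=pose(); np.save('T12.npy',T)
im=get_image('wrist'); cv2.imwrite('pics/w12.png',im[:,:,::-1])
im=cv2.convertScaleAbs(im[240:345,205:330,::-1],alpha=2.2,beta=20); cv2.imwrite('pics/w12z.png',cv2.resize(im,None,fx=6,fy=5.7,interpolation=2))
```

```text
tip v,u -109.9 -1.1 tip above plate 94.9980691950282 yaw 106.74372375389252 gw 0.04554709735083372 F [ 0.8  0.2 -0.1]
[[ 0.0161 -0.9575 -0.2881  0.3997]
 [ 0.0193 -0.2877  0.9575  0.2281]
 [-0.9997 -0.021   0.0139  0.142 ]]
move [ 0.0373 -0.1091  0.0003]
```

View pics/w12z.png

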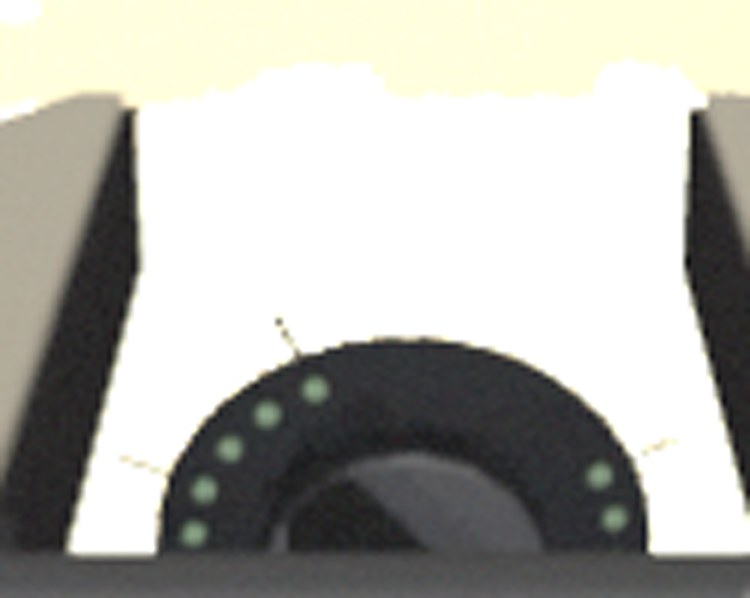

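{"method": "jog_arm", "body": {"targets": [[0.01,-0.055,0,0],[0.02,-0.045,0,0],[0,-0.01,0,0],[0,0,0,0]]}}

```text
clock: 14.88
eef_pos: [0.5127, 0.2628, 0.1125]
ee_rot: [-0.432, 0.569, -0.412, -0.566]
wrist_force: [-0.3, 0.9, 0.1]
grip_width: 0.0501
```

Run:
```python
from h import *
goto(0,0,.018); T=pose(); np.save('T12.npy',T)
im=get_image('wrist'); cv2.imwrite('pics/w12.png',im[:,:,::-1])
im=cv2.convertScaleAbs(im[200:330,180:370,::-1],alpha=1.8,beta=15); cv2.imwrite('pics/w13z.png',cv2.resize(im,None,fx=4,fy=4,interpolation=2))
```

```text
tip v,u 8.2 -0.2 tip above plate 65.46155081463228 yaw 106.7644203873766 gw 0.050085558529304026 F [-0.3  0.9  0.1]
[[ 0.0199 -0.9573 -0.2884  0.5127]
 [ 0.0204 -0.288   0.9574  0.2628]
 [-0.9996 -0.0249  0.0138  0.1125]]
move [ 0.0472  0.0094 -0.0005]
```

View pics/w13z.png

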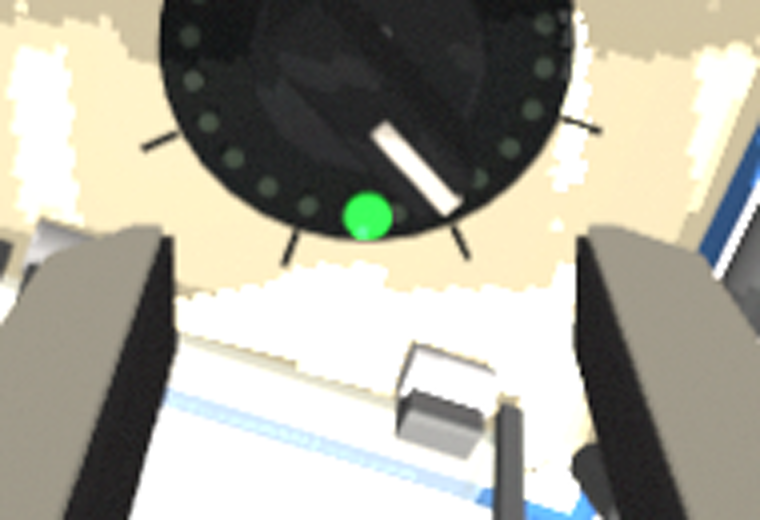

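The pointer runs from (380,132) to (450,208) in the crop and the lamp is at (368,215).

Run:
```python
from h import *
T=np.load('T12.npy'); W=cam('wrist',T)
P=lambda p,z:onz(W,180+p[0]/4,200+p[1]/4,z)
a=P((380,132),.109);b=P((452,208),.109);l=P((368,216),.075); d=b-a
print(a,b,l,np.degrees(np.arctan2(d[1],d[0])),'lamp rel K',l[:2]-K,np.degrees(np.arctan2(*(l[:2]-K)[::-1])))
n=np.array([-d[1],d[0]])/np.linalg.norm(d[:2]); print('K off line',n@(K-a[:2]),(b[:2]-K)@d[:2]/np.linalg.norm(d[:2]))
```

```text
[0.50444449 0.26215977 0.109     ] [0.51307725 0.27609566 0.109     ] [0.53243582 0.26908005 0.075     ] 58.22334019591125 lamp rel K [0.02823582 0.00908005] 17.82671430234671
K off line -0.000929512426786185 0.01835788495397563
```

{"method": "jog_arm", "body": {"targets": [[0.015,0.0094,-0.0005,0],[0.02,0,0,0],[0.01,0,0,0],[0,0,0,0]]}}

```text
clock: 15.42
eef_pos: [0.5007, 0.2603, 0.069]
ee_rot: [-0.431, 0.569, -0.411, -0.567]
wrist_force: [0.0, -0.5, -0.9]
grip_width: 0.05
```

```bash
python3 -c "
from h import *
goto(0,0,.018)"
```

```text
tip v,u -4.0 0.9 tip above plate 21.97757372764772 yaw 106.91723072545948 gw 0.05000165406021556 F [ 0.  -0.5 -0.9]
[[ 0.02   -0.9565 -0.291   0.5007]
 [ 0.0211 -0.2905  0.9566  0.2603]
 [-0.9996 -0.0253  0.0144  0.069 ]]
move [ 0.0041 -0.0039 -0.001 ]
```

{"method": "jog_arm", "body": {"targets": [[0.005,-0.004,-0.001,0],[0,0,0,0]]}}

```text
clock: 15.68
eef_pos: [0.5058, 0.2611, 0.0652]
ee_rot: [-0.432, 0.57, -0.41, -0.566]
wrist_force: [0.9, -0.0, -0.0]
grip_width: 0.0499
```

{"method": "jog_arm", "body": {"targets": [[0,0,0,0],[0,0,0,0],[0,0,0,0],[0,0,0,0],[0,0,0,0],[0,0,0,0]], "jaw": 0.0, "grip_force": 15}}

```text
clock: 16.42
eef_pos: [0.5058, 0.2606, 0.0659]
ee_rot: [-0.432, 0.57, -0.41, -0.566]
wrist_force: [-0.4, 0.7, 1.2]
grip_width: 0.012
```

```bash
python3 -c "
from h import *
rel()"
```

```text
tip v,u 0.9 -0.2 tip above plate 18.905003032783807 yaw 106.93361410296244 gw 0.012001906414527254 F [-0.4  0.7  1.2]
[[ 0.0222 -0.9564 -0.2912  0.5058]
 [ 0.0218 -0.2908  0.9565  0.2606]
 [-0.9995 -0.0276  0.0144  0.0659]]
```

The grip closed to exactly 12 mm, so the bar is aligned. Now I'll release, rise and check.

{"method": "jog_arm", "body": {"targets": [[0,0,0,0],[0,0,0,0],[0,0,0,0],[-0.03,0,0,0],[-0.03,0,0,0],[-0.02,0,0,0],[0,0,0,0]], "jaw": 0.05}}

```text
clock: 17.3
eef_pos: [0.5041, 0.2599, 0.1475]
ee_rot: [-0.432, 0.57, -0.41, -0.567]
wrist_force: [-0.1, 0.9, -0.4]
grip_width: 0.0503
```

Run:
```python
from h import *
rel(); T=pose(); np.save('T14.npy',T)
im=get_image('wrist'); cv2.imwrite('pics/w14.png',im[:,:,::-1])
im=cv2.convertScaleAbs(im[180:310,180:370,::-1],alpha=1.8,beta=15); cv2.imwrite('pics/w14z.png',cv2.resize(im,None,fx=4,fy=4,interpolation=2))
im=get_image('side'); crop(im,140,110,280,230,5,'s14.png')
```

```text
tip v,u -0.9 -0.6 tip above plate 100.44536403250066 yaw 106.94277727393947 gw 0.05027839320941924 F [-0.1  0.9 -0.4]
[[ 0.0223 -0.9563 -0.2914  0.5041]
 [ 0.0231 -0.2909  0.9565  0.2599]
 [-0.9995 -0.0281  0.0156  0.1475]]
```

View pics/w14z.png

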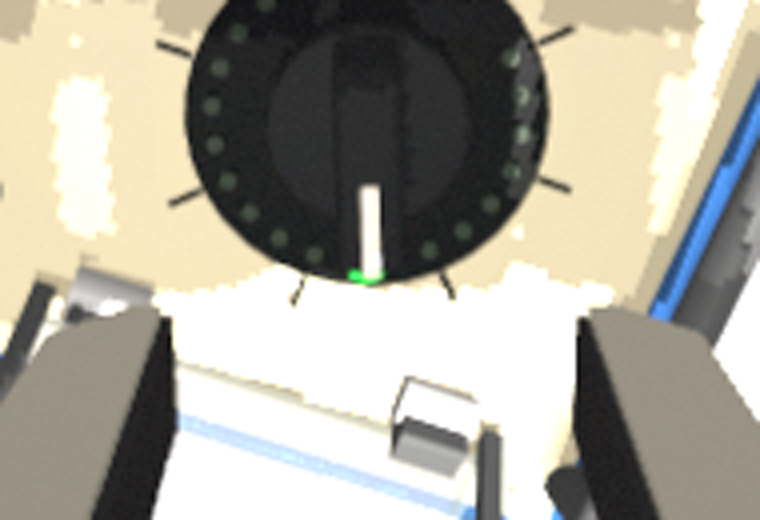

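View pics/s14.png

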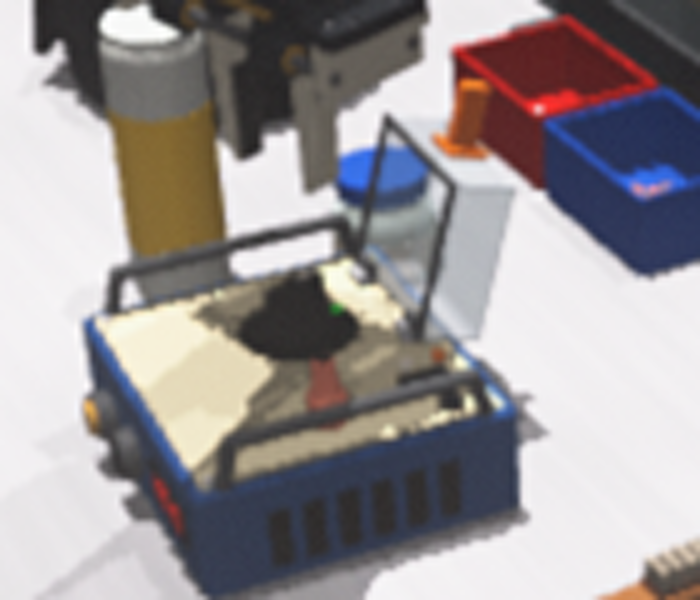

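The pointer (column 371) overlaps the green lamp (centre about 367), roughly 1 mm off. Next I'll shut the cover by gripping the tab again from above.

{"method": "jog_arm", "body": {"targets": [[-0.06,0,0,0.18],[-0.05,0,0,0.174],[0,0,0,0],[0,0,0,0]], "jaw": 0.04}}

```text
clock: 17.9
eef_pos: [0.4979, 0.2553, 0.2513]
ee_rot: [0.522, -0.48, 0.512, 0.485]
wrist_force: [0.5, 0.4, 0.3]
grip_width: 0.04
```

```bash
cat >> h.py <<'E'
def ctgt(c,dz=0):
    th=-.061; ex=np.array([np.cos(th),np.sin(th),0]); a=np.arctan2(.026,-.127)-c; rad=.1296
    return np.array([.4294,.2641,.0645-.026+dz])+ex*(.127+rad*np.cos(a))+np.array([0,0,rad*np.sin(a)])
E
python3 -c "
from h import *
T=pose();print(T.round(4),yawz(T),ctgt(1.85),go(ctgt(1.85,.09)))"
```

```text
[[ 0.0066 -0.9976  0.0685  0.4979]
 [ 0.0147  0.0686  0.9975  0.2553]
 [-0.9999 -0.0056  0.0151  0.2513]
 [ 0.      0.      0.      1.    ]] 1.50225571903588 [0.61602957 0.25270145 0.15338638] [ 0.0087 -0.1179  0.0054]
```

{"method": "jog_arm", "body": {"targets": [[0,-0.05,0.002,0],[0,-0.05,0.002,0],[0.008,-0.018,0.001,0],[0,0,0,0]]}}

```text
clock: 18.4
eef_pos: [0.6135, 0.2512, 0.2325]
ee_rot: [0.514, -0.479, 0.517, 0.489]
wrist_force: [-0.4, -0.8, -0.5]
grip_width: 0.0399
```

Run:
```python
from h import *
T=pose();print(T.round(4),go(ctgt(1.85)))
im=get_image('wrist'); cv2.imwrite('pics/w15.png',im[:,:,::-1])
W=cam('wrist',T); p=ctgt(1.85); p[2]+=.0405; print('tab grip px',proj(W,p))
```

```text
[[-0.0116 -0.9979  0.0632  0.6135]
 [ 0.008   0.0631  0.998   0.2512]
 [-0.9999  0.0121  0.0072  0.2325]
 [ 0.      0.      0.      1.    ]] [ 0.0791 -0.0034  0.0011]
tab grip px [274.02958827 231.38299963]
```

View pics/w15.png

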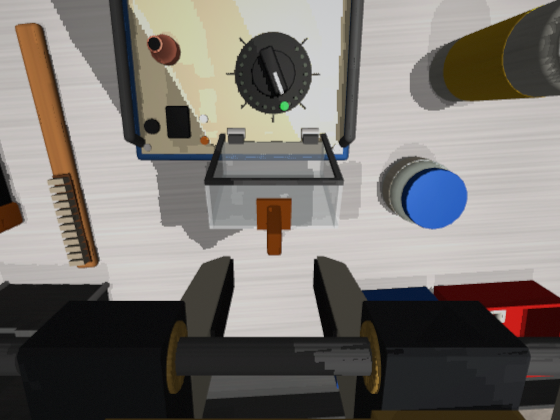

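The tab runs from (272,208) to (275,253), matching the predicted grip point (274,231), and the pointer still aims at the lamp. Descending to grip it.

{"method": "jog_arm", "body": {"targets": [[0.03,-0.002,0.001,0],[0.03,-0.001,0,0],[0.016,0,0,0],[0,0,0,0]]}}

```text
clock: 18.95
eef_pos: [0.6109, 0.2547, 0.1554]
ee_rot: [0.513, -0.479, 0.516, 0.491]
wrist_force: [0.6, 0.4, 0.3]
grip_width: 0.04
```

```bash
python3 -c "
from h import *
T=pose();print(T.round(4),go(ctgt(1.85)))"
```

```text
[[-0.0145 -0.9982  0.0583  0.6109]
 [ 0.0095  0.0581  0.9983  0.2547]
 [-0.9999  0.015   0.0086  0.1554]
 [ 0.      0.      0.      1.    ]] [ 0.0019 -0.0052 -0.0017]
```

{"method": "jog_arm", "body": {"targets": [[0.001,-0.005,-0.0015,0],[0,0,0,0]]}}

```text
clock: 19.2
eef_pos: [0.6172, 0.2534, 0.1567]
ee_rot: [0.514, -0.48, 0.514, 0.491]
wrist_force: [-0.2, 0.3, 0.3]
grip_width: 0.0398
```

{"method": "jog_arm", "body": {"targets": [[0,0,0,0],[0,0,0,0],[0,0,0,0],[0,0,0,0],[0,0,0,0]], "jaw": 0.0, "grip_force": 10}}

```text
clock: 19.82
eef_pos: [0.618, 0.2519, 0.1585]
ee_rot: [0.515, -0.48, 0.514, 0.49]
wrist_force: [0.3, -0.1, -0.1]
grip_width: 0.0101
```

```bash
python3 -c "
from h import *
T=pose();print(T.round(4),r.observe()['grip_width'])
for c in(1.85,1.7,1.55,1.4,1.25,1.1,.95,.8,.65,.5): print(c,go(ctgt(c),T))"
```

```text
[[-0.0085 -0.9982  0.0596  0.618 ]
 [ 0.01    0.0595  0.9982  0.2519]
 [-0.9999  0.0091  0.0095  0.1585]
 [ 0.      0.      0.      1.    ]] 0.010073771948597097
1.85 [0.0051 0.002  0.0006]
1.7 [-0.0024  0.0199  0.0007]
1.55 [-0.0071  0.0388  0.0008]
1.4 [-0.009   0.0581  0.0008]
1.25 [-0.008   0.0775  0.0008]
1.1 [-0.0041  0.0965  0.0008]
0.95 [0.0026 0.1147 0.0008]
0.8 [0.012  0.1317 0.0007]
0.65 [0.0238 0.1472 0.0006]
0.5 [0.0378 0.1607 0.0005]
```

{"method": "jog_arm", "body": {"targets": [[-0.0075,0.018,0,0],[-0.0047,0.0195,0,0],[-0.002,0.0195,0,0],[0.001,0.0195,0,0],[0,0,0,0]]}}

```text
clock: 20.45
eef_pos: [0.5429, 0.2569, 0.1724]
ee_rot: [0.517, -0.481, 0.512, 0.488]
wrist_force: [-0.7, -0.2, -0.6]
grip_width: 0.0099
```

```bash
python3 -c "
from h import *
arc();T=pose()
for c in(1.25,1.1,.95,.8,.65,.5,.35,.2,.05): print(c,go(ctgt(c),T))"
```

```text
cover est 1.2700545077420875 rad 0.13458646096651064 want 0.129634100452003 0.009879462856146003 [-0.7 -0.2 -0.6]
0.15 [ 0.0044 -0.0199  0.0002]
0.3 [ 0.0068 -0.0392  0.0001]
0.45 [ 0.0121 -0.0579  0.    ]
0.6 [ 0.02   -0.0756 -0.0001]
1.25 [0.0053 0.0021 0.0002]
1.1 [0.009  0.0211 0.0001]
0.95 [0.0156 0.0394 0.0001]
0.8 [ 0.0249  0.0565 -0.    ]
0.65 [ 0.0366  0.072  -0.0001]
0.5 [ 0.0505  0.0856 -0.0003]
0.35 [ 0.0662  0.0969 -0.0005]
0.2 [ 0.0835  0.1058 -0.0007]
0.05 [ 0.1019  0.112  -0.0009]
```

{"method": "jog_arm", "body": {"targets": [[0.0045,0.0205,0,0],[0.007,0.019,0,0],[0.0097,0.0178,0,0],[0.012,0.016,0,0],[0,0,0,0]]}}

```text
clock: 21.08
eef_pos: [0.4741, 0.2616, 0.1427]
ee_rot: [0.52, -0.482, 0.511, 0.486]
wrist_force: [-0.9, -0.9, 0.6]
grip_width: 0.0099
```

```bash
python3 -c "
from h import *
arc();T=pose()
for c in(.65,.5,.35,.2,.05,0): print(c,go(ctgt(c),T))"
```

```text
cover est 0.7007959842774323 rad 0.13270459447868133 want 0.129634100452003 0.009888957136179394 [-0.9 -0.9  0.6]
0.15 [-0.0084 -0.0181 -0.    ]
0.3 [-0.0166 -0.0356  0.0001]
0.45 [-0.0221 -0.0543  0.0002]
0.6 [-0.0248 -0.0735  0.0003]
0.65 [ 0.0066  0.0032 -0.0003]
0.5 [ 0.0204  0.0169 -0.0005]
0.35 [ 0.0361  0.0283 -0.0008]
0.2 [ 0.0533  0.0373 -0.001 ]
0.05 [ 0.0716  0.0437 -0.0013]
0 [ 0.0779  0.0451 -0.0014]
```

{"method": "jog_arm", "body": {"targets": [[0.017,0.0155,0,0],[0.016,0.0115,0,0],[0.0175,0.009,0,0],[0.018,0.0065,0,0],[0,0,0,0]]}}

```text
clock: 21.7
eef_pos: [0.4314, 0.2643, 0.0738]
ee_rot: [0.519, -0.48, 0.514, 0.486]
wrist_force: [-3.1, -1.0, -0.2]
grip_width: 0.0099
```

```bash
python3 -c "
from h import *
arc();T=pose()
for c in(.05,0): print(c,go(ctgt(c),T))"
```

```text
cover est 0.07335824637653099 rad 0.1298589126112092 want 0.129634100452003 0.009919601608241456 [-3.1 -1.  -0.2]
0.15 [-0.0182 -0.0068 -0.0001]
0.3 [-0.0353 -0.0161  0.0002]
0.45 [-0.0508 -0.0278  0.0004]
0.6 [-0.0643 -0.0417  0.0006]
0.05 [ 0.003   0.0005 -0.0003]
0 [ 0.0093  0.002  -0.0004]
```

{"method": "jog_arm", "body": {"targets": [[0.004,0.001,0,0],[0.003,0.001,0,0],[0,0,0,0]]}}

```text
clock: 22.08
eef_pos: [0.4298, 0.2644, 0.0673]
ee_rot: [0.518, -0.479, 0.515, 0.486]
wrist_force: [-2.8, -1.0, 0.6]
grip_width: 0.0103
```

{"method": "jog_arm", "body": {"targets": [[0,0,0,0],[0,0,0,0],[0,0,0,0],[-0.03,0,0,0],[-0.05,0,0,0],[-0.05,0,0,0],[-0.05,0,0,0],[0,0,0,0]], "jaw": 0.04}}

```text
clock: 23.08
eef_pos: [0.436, 0.2652, 0.2556]
ee_rot: [0.525, -0.48, 0.509, 0.485]
wrist_force: [0.0, 0.9, -0.5]
grip_width: 0.0401
```

Run:
```python
from h import *
T=pose();print(T.round(4),r.observe()['joints']); np.save('T16.npy',T)
im=get_image('wrist'); cv2.imwrite('pics/w16.png',im[:,:,::-1])
im=get_image('side'); crop(im,140,110,280,230,5,'s16.png')
```

```text
[[ 0.0121 -0.9975  0.0692  0.436 ]
 [ 0.0202  0.0694  0.9974  0.2652]
 [-0.9997 -0.0107  0.021   0.2556]
 [ 0.      0.      0.      1.    ]] [-0.6103267   0.31794748  0.03838843  1.73166864 -0.02551789  1.07119943
  0.93944299]
```

View pics/w16.png

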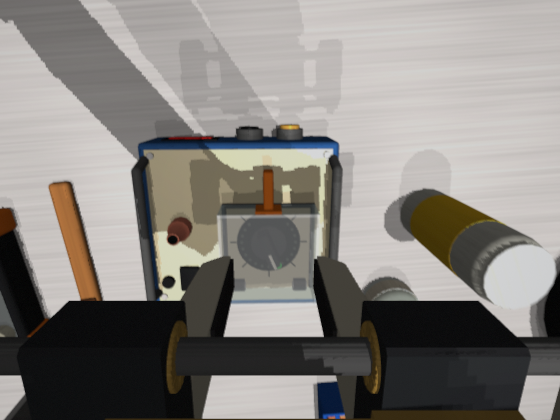

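View pics/s16.png

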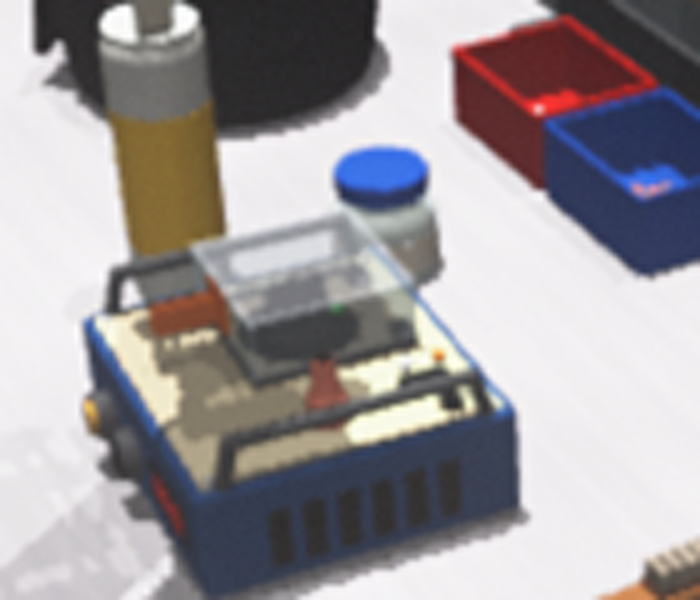

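The cover is shut and nothing was disturbed. Moving on to the remote.

{"method": "jog_arm", "body": {"targets": [[-0.005,-0.01,-0.055,-0.05],[0,-0.01,-0.058,-0.05],[0,-0.01,-0.058,0],[0,-0.01,-0.058,0],[0,-0.01,-0.058,0],[0,-0.01,-0.058,0],[0,-0.01,-0.058,0],[0,0,0,0]]}}

```text
clock: 24.18
eef_pos: [0.5045, -0.1487, 0.2347]
ee_rot: [0.488, -0.501, 0.492, 0.519]
wrist_force: [0.0, 0.8, 0.2]
grip_width: 0.0401
```

Run:
```python
from h import *
T=pose();print(T.round(4),yawz(T),go([.50,-.2,.25]))
```

```text
[[-0.0226 -0.999  -0.0395  0.5045]
 [ 0.0129 -0.0398  0.9991 -0.1487]
 [-0.9997  0.0221  0.0138  0.2347]
 [ 0.      0.      0.      1.    ]] 1.6103315546527752 [-0.0158  0.0069 -0.0509]
```

{"method": "jog_arm", "body": {"targets": [[-0.01,0.007,-0.05,0],[0,0,0,0],[0,0,0,0]]}}

```text
clock: 24.55
eef_pos: [0.4979, -0.1954, 0.2389]
ee_rot: [0.486, -0.498, 0.492, 0.524]
wrist_force: [0.7, 0.6, -0.2]
grip_width: 0.0401
```

Run:
```python
from h import *
T=pose();print(T.round(4),yawz(T)); np.save('T17.npy',T)
im=get_image('wrist'); cv2.imwrite('pics/w17.png',im[:,:,::-1])
```

```text
[[-0.0323 -0.9985 -0.0433  0.4979]
 [ 0.0193 -0.0439  0.9988 -0.1954]
 [-0.9993  0.0314  0.0207  0.2389]
 [ 0.      0.      0.      1.    ]] 1.6140736567904312
```

View pics/w17.png

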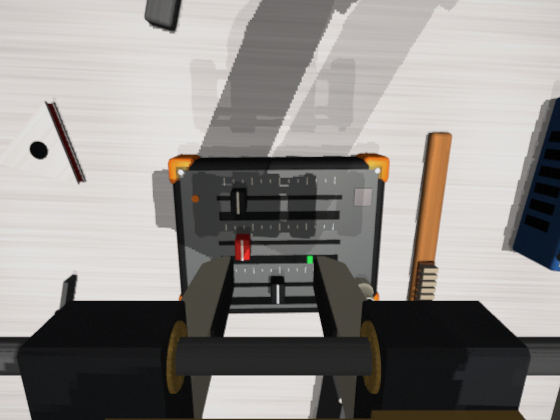

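Red cap at (242,247), fader lamp at (310,259), near black fader at (238,202), far black at (278,290), white cup at (365,292).

Run:
```python
from h import *
im=cv2.imread('pics/w17.png'); T=np.load('T17.npy');W=cam('wrist',T)
b,g,rr=[im[:,:,i].astype(int) for i in range(3)]
m=(g>rr+40)&(g>b+40);m[:230]=0;m[280:]=0;ys,xs=np.where(m);lp=(xs.mean(),ys.mean());print('lamp',lp,xs.min(),xs.max());l=onz(W,*lp,.05)
m=(rr>g+60)&(rr>b+60);m[:225]=0;m[275:]=0;m[:,:220]=0;m[:,265:]=0;ys,xs=np.where(m);print('red',xs.min(),xs.max(),ys.min(),ys.max())
cv2.imwrite('pics/w17z.png',cv2.resize(im[180:310,215:335],None,fx=5,fy=4.5,interpolation=2))
print(l)
# track line: y=241 left(224?) right (341)
a=onz(W,222,243,.05);c=onz(W,341,242,.05);print(a,c)
```

```text
lamp (np.float64(309.5), np.float64(259.0)) 307 312
red 235 249 239 260
[ 0.5783776  -0.14528648  0.05      ]
[ 0.56248035 -0.24607737  0.05      ] [ 0.55641045 -0.11067872  0.05      ]
```

View pics/w17z.png

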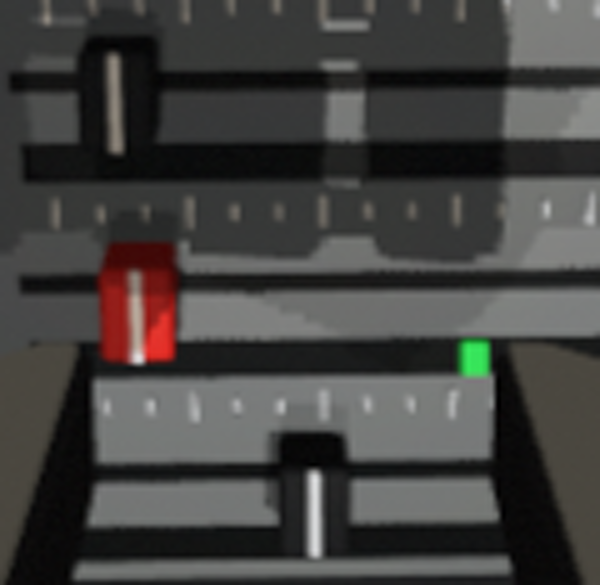

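Run:
```python
from h import *
T=np.load('T17.npy');W=cam('wrist',T)
P=lambda p,z:onz(W,215+p[0]/5-.4,180+p[1]/4.5-.4,z)
rd=P((136,316),.075); r0=P((134,270),.075); r1=P((138,362),.075); l=P((474,358),.05); nr=P((114,104),.075); fr=P((314,513),.075)
for n,v in dict(red=rd,lamp=l,near=nr,far=fr,d=r1-r0).items(): print(n,v.round(4))
for yaw in(.037,.045):
    ey=np.array([-np.sin(yaw),np.cos(yaw),0]);ex=np.array([np.cos(yaw),np.sin(yaw),0]); print('slide',(l-rd)@ey,'across',(l-rd)@ex, 'near/far across',(nr-rd)@ex,(fr-rd)@ex)
# goal: tip 9 mm above plate
print('move',T[:3,:3].T@(np.r_[rd[:2],.05+.009+.05]-(T[:3,3]-.028*T[:3,0])))
```

```text
red [ 0.5606 -0.2221  0.075 ]
lamp [ 0.5786 -0.1454  0.05  ]
near [ 0.5092 -0.2277  0.075 ]
far [ 0.6106 -0.1817  0.075 ]
d [0.0232 0.0013 0.    ]
slide 0.07600472651419507 across 0.02080766881976473 near/far across -0.05159724267697351 0.0515081041697282
slide 0.07583583480094203 across 0.02141503430431132 near/far across -0.051625218334185895 0.05181464683967394
move [ 0.15523088 -0.0654663  -0.03209193]
```

{"method": "jog_arm", "body": {"targets": [[0.03,-0.03,-0.016,0],[0.05,-0.03,-0.016,0],[0.04,-0.005,0,0],[0,0,0,0]]}}

```text
clock: 25.1
eef_pos: [0.5639, -0.2158, 0.113]
ee_rot: [0.484, -0.5, 0.488, 0.526]
wrist_force: [-0.6, -0.3, 0.1]
grip_width: 0.0399
```

```bash
cat >> h.py <<'E'
def fgo(x,y,h):
    T=pose(); p=T[:3,3]-.028*T[:3,0]; print(T[:3].round(4),yawz(T),'tip',p.round(4)); print('move',(T[:3,:3].T@(np.array([x,y,.05+h])-p)).round(4))
E
python3 - <<'E'
from h import *
fgo(.5606,-.2221,.009); np.save('T18.npy',pose())
im=get_image('wrist'); cv2.imwrite('pics/w18.png',im[:,:,::-1])
E
```

```text
[[-0.0311 -0.9981 -0.0534  0.5639]
 [ 0.0215 -0.0541  0.9983 -0.2158]
 [-0.9993  0.0299  0.0231  0.113 ]] 1.62422410777769 tip [ 0.5648 -0.2164  0.141 ]
move [ 0.0819  0.002  -0.0073]
```

View pics/w18.png

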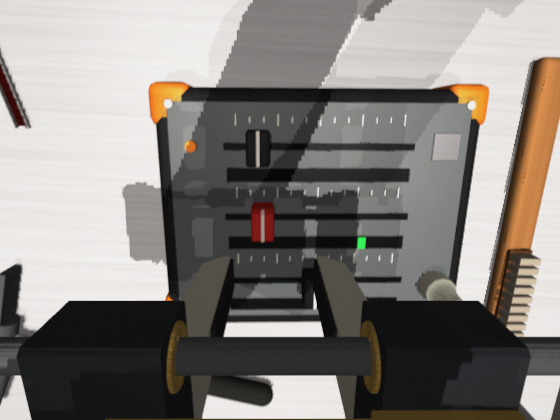

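{"method": "jog_arm", "body": {"targets": [[0.025,0.001,-0.007,0.015],[0.02,0.001,0,0],[0,0,0,0]]}}

```text
clock: 25.52
eef_pos: [0.567, -0.2226, 0.0765]
ee_rot: [0.49, -0.502, 0.489, 0.518]
wrist_force: [-0.4, 0.8, -0.4]
grip_width: 0.0402
```

Run:
```python
from h import *
W=cam('wrist',np.load('T18.npy')); rd=onz(W,262,223,.075);l=onz(W,361.3,243,.05); print(rd,l,l-rd)
fgo(.5606,-.2221,.009); T=pose();np.save('T19.npy',T)
im=get_image('wrist'); cv2.imwrite('pics/w19.png',im[:,:,::-1])
```

```text
[ 0.5597711  -0.22209259  0.075     ] [ 0.57955853 -0.14433768  0.05      ] [ 0.01978744  0.07775492 -0.025     ]
[[-0.0154 -0.999  -0.0413  0.567 ]
 [ 0.0161 -0.0416  0.999  -0.2226]
 [-0.9998  0.0147  0.0167  0.0765]] 1.612121814126318 tip [ 0.5674 -0.2231  0.1045]
move [0.0456 0.0061 0.0005]
```

View pics/w19.png

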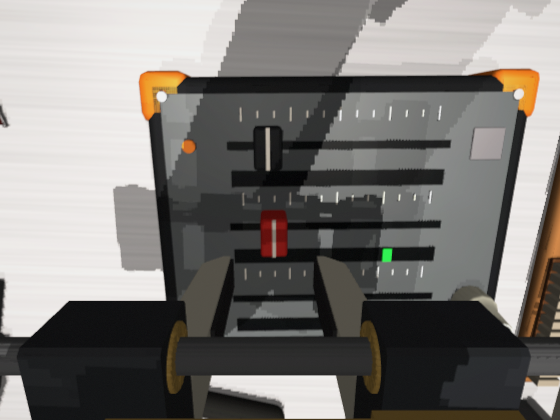

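The cap sits at column 274, centred between the fingers. Descending and gripping.

{"method": "jog_arm", "body": {"targets": [[0.02,0.006,0,0],[0.02,0,0,0],[0,0,0,0]]}}

```text
clock: 25.95
eef_pos: [0.5666, -0.2241, 0.0445]
ee_rot: [0.492, -0.508, 0.487, 0.513]
wrist_force: [0.1, 0.8, 0.4]
grip_width: 0.0399
```

Run:
```python
from h import *
fgo(.5606,-.2221,.009)
im=get_image('side'); crop(im,230,180,390,320,5,'s20.png')
```

```text
[[-3.000e-04 -9.991e-01 -4.290e-02  5.666e-01]
 [ 1.040e-02 -4.290e-02  9.990e-01 -2.241e-01]
 [-9.999e-01 -1.000e-04  1.040e-02  4.450e-02]] 1.613682085237755 tip [ 0.5666 -0.2244  0.0725]
move [0.0135 0.0059 0.0024]
```

View pics/s20.png

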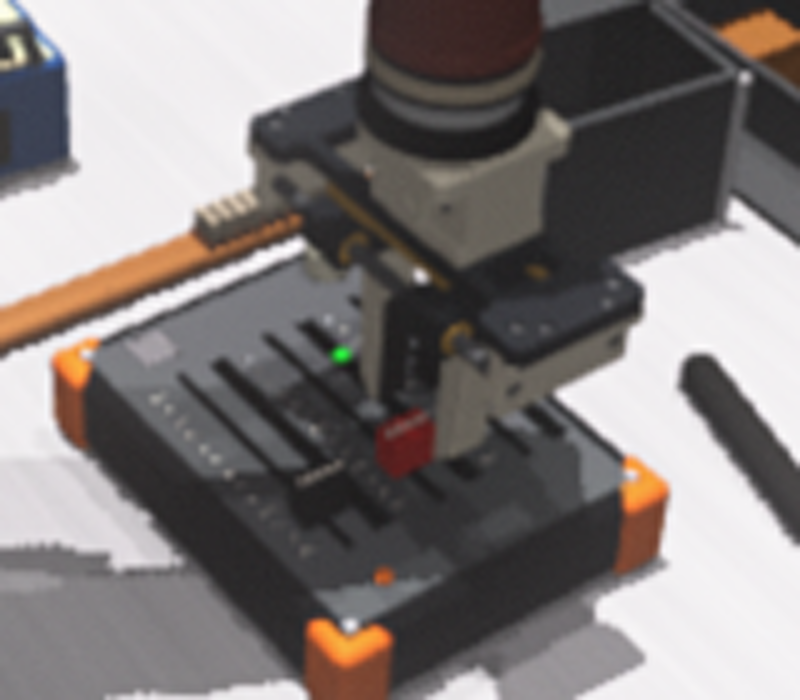

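{"method": "jog_arm", "body": {"targets": [[0.007,0.006,0.002,0],[0.004,0,0,0],[0,0,0,0]]}}

```text
clock: 26.38
eef_pos: [0.563, -0.2234, 0.0372]
ee_rot: [0.493, -0.511, 0.485, 0.511]
wrist_force: [-0.0, 0.3, 0.1]
grip_width: 0.0399
```

{"method": "jog_arm", "body": {"targets": [[0,0,0,0],[0,0,0,0],[0,0,0,0],[0,0,0,0]], "jaw": 0.0, "grip_force": 10}}

```text
clock: 26.88
eef_pos: [0.5634, -0.2233, 0.0374]
ee_rot: [-0.493, 0.511, -0.485, -0.511]
wrist_force: [-0.1, -0.0, 0.2]
grip_width: 0.0158
```

Run:
```python
from h import *
fgo(.5606,-.2221,.009); T=pose(); np.save('T20.npy',T); W=cam('wrist',T)
im=get_image('wrist'); cv2.imwrite('pics/w20.png',im[:,:,::-1])
b,g,rr=[im[:,:,i].astype(int) for i in (2,1,0)]
m=(g>rr+40)&(g>b+40);ys,xs=np.where(m);print('lamp',xs.mean(),ys.mean(),len(xs),xs.min(),xs.max());l=onz(W,xs.mean(),ys.mean(),.05);print(l, T[:3,:3].T@(l-T[:3,3]))
```

```text
[[ 0.0075 -0.999  -0.0433  0.5634]
 [ 0.0076 -0.0432  0.999  -0.2233]
 [-0.9999 -0.0078  0.0073  0.0374]] 1.6140874706005088 tip [ 0.5632 -0.2235  0.0654]
move [0.0064 0.0026 0.0015]
lamp 408.7578947368421 286.4526315789474 190 403 415
[ 0.57862417 -0.1442945   0.05      ] [-0.01184093 -0.01874735  0.07835611]
```

View pics/w20.png

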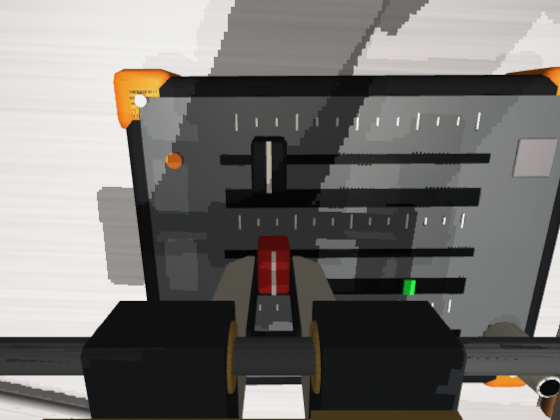

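{"method": "jog_arm", "body": {"targets": [[0,0,0.02,0],[0,0,0.02,0],[0,0,0.02,0],[0,0,0.01,0],[0,0,0,0]]}}

```text
clock: 27.55
eef_pos: [0.5596, -0.1474, 0.0374]
ee_rot: [0.492, -0.511, 0.485, 0.511]
wrist_force: [-0.2, -0.7, -1.1]
grip_width: 0.0158
```

Run:
```python
from h import *
s=r.observe();T=pose(s); W=cam('wrist',T); print(T[:3].round(4),s['grip_width'],s['wrist_force'])
im=get_image('wrist'); cv2.imwrite('pics/w21.png',im[:,:,::-1])
b,g,rr=[im[:,:,i].astype(int) for i in (2,1,0)]
m=(g>rr+40)&(g>b+40);ys,xs=np.where(m);print('lamp',xs.mean(),ys.mean(),len(xs),xs.min(),xs.max())
if len(xs): l=onz(W,xs.mean(),ys.mean(),.05);print(l, T[:3,:3].T@(l-T[:3,3]))
```

```text
[[ 0.0065 -0.9989 -0.0459  0.5596]
 [ 0.0073 -0.0458  0.9989 -0.1474]
 [-1.     -0.0068  0.007   0.0374]] 0.01583019753763219 [-0.24280868 -0.74322982 -1.06755215]
lamp 274.14814814814815 295.0 27 269 280
[ 0.58333677 -0.14504645  0.05      ] [-0.01241188 -0.02388523  0.00130782]
```

View pics/w21.png

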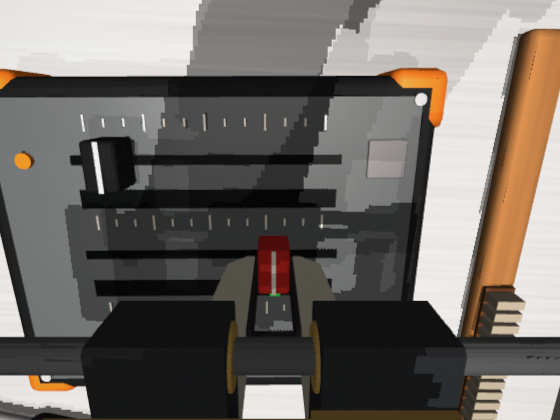

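The fader's white line (column 274) and the lamp (column 274.1) now coincide. Releasing and retreating.

{"method": "jog_arm", "body": {"targets": [[0,0,0,0],[0,0,0,0],[0,0,0,0],[-0.03,0,0,0],[-0.05,0,0,0],[-0.05,0.02,0,0],[-0.05,0.03,0,0],[0,0,0,0]], "jaw": 0.04}}

```text
clock: 28.6
eef_pos: [0.5077, -0.1548, 0.2226]
ee_rot: [-0.494, 0.51, -0.487, -0.509]
wrist_force: [-0.1, 0.2, 0.3]
grip_width: 0.0399
```

Run:
```python
from h import *
T=pose(); W=cam('wrist',T); np.save('T22.npy',T); print(T[:3].round(4))
im=get_image('wrist'); cv2.imwrite('pics/w22z.png',cv2.resize(im[190:310,180:370,::-1],None,fx=4,fy=4,interpolation=2))
im=get_image('side'); crop(im,150,110,390,330,2.7,'s22.png')
im=get_image('top'); crop(im,160,180,400,310,3.3,'t22.png')
```

```text
[[ 0.0075 -0.9992 -0.0391  0.5077]
 [ 0.0064 -0.0391  0.9992 -0.1548]
 [-1.     -0.0078  0.0061  0.2226]]
```

View pics/w22z.png

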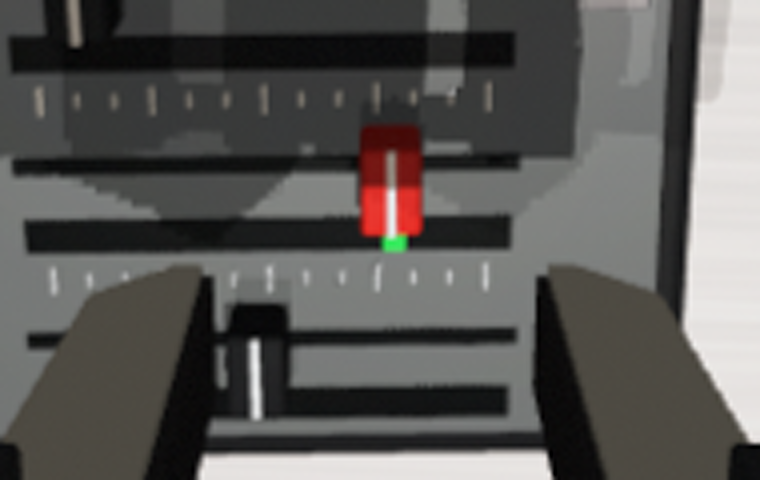

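View pics/s22.png

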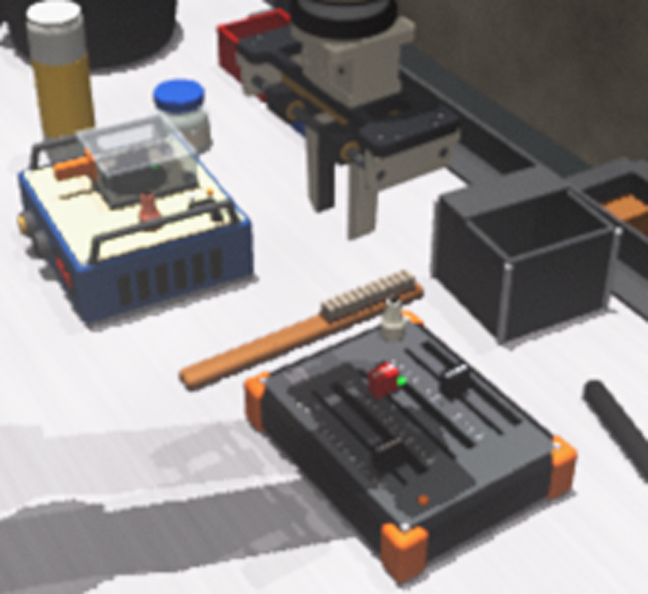

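View pics/t22.png

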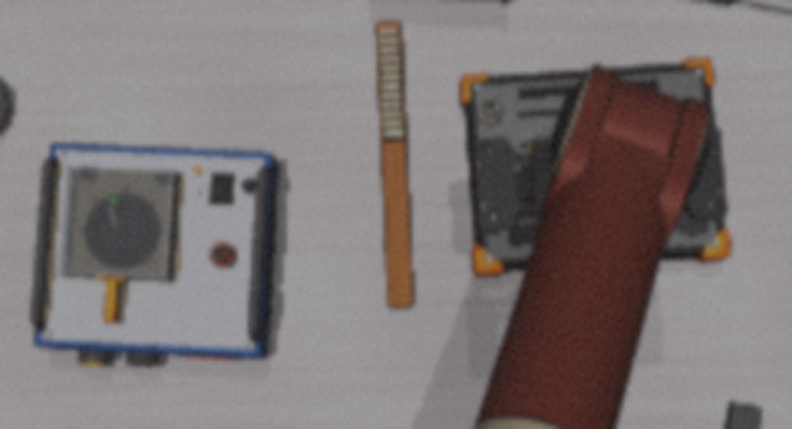

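The fader line (391) and lamp (395) agree to about 1 mm in the crop. The cover is shut, and the cups and brush are unmoved. Handing in.

Run:
```python
from h import *
s=r.observe(); print(s['clock'],np.round(s['joint_vel'],3),np.round(s['wrist_force'],1)); print(r.sign_off())
```

```text
28.75 [-0.004  0.028 -0.007  0.009 -0.001 -0.     0.001] [ 0.4 -0.1 -0.6]
the job is handed in; nothing more can be done
None
```

I set both boxes to match their green lamps and handed the job in at 28.75 s. The hand-in gave no verdict.

- **Trim box:** I lifted the cover by its tab until it leaned open on its stop. I nudged the knob bar with closed fingers, then gripped it so that closing lined it up with the lamp. I then pulled the cover shut by the tab.
- **Fader remote:** I gripped the red fader and slid it about 76 mm to its lamp.

**Last checks:**
- **Knob:** the pointer was about 1 mm off the lamp's centre, within the 4 mm limit. I measured this with the cover open; afterwards the wrist picture showed the pointer still the same way round, but the lamp was hidden under it.
- **Cover:** it looks fully shut in the side and top pictures. I had no way to measure its angle directly.
- **Fader:** the white line was about 1 mm from the lamp.
- **Loose things:** both gas cups, the brush and the jar looked untouched in the last pictures, as did the spray can and the steel box. The chipping hammer and the magnet were not fully in those pictures, though I never worked near them. The black faders were not re-measured. The gripper was clear of everything.

**What failed or disagreed:**
- **Finger length:** the fingertips sit about 28–30 mm short of the reported tool point. The first grip on the tab therefore closed on nothing. I corrected for this afterwards.
- **Camera mismatch:** the top camera placed the tab 7–9 mm to one side of where the wrist camera did. I used the wrist camera's value, and the grips confirmed it.
- **Knob nudge:** the first nudge turned the knob less than planned, so I repeated it.

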